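# Feed a batch of turned stone balls from a rotary drum into a hanging bin

## Robot

A 6-joint arm with a two-finger parallel gripper is mounted at the origin on the work surface. World frame = base frame: x ahead of the robot, y to its left, z up, the work surface at z = 0. Lengths are in m, angles in rad, forces in N, time in s.
With the tool pointing down it reaches from about 0.3 to 0.875 m from the base axis. Payload 6.4 kg.
Tool frame: the origin (TCP) lies between the finger pads; the fingertips stand env.tips_ahead ahead of it and the grasp point (between the pads) lies 2 mm behind it (env.tips_ahead is the distance from the TCP to the fingertips, in m); z points along the fingers, y is the direction in which the jaws open and shut (so a half turn about z gives the same grasp; the last joint's range is limited). The gripper opens to 85 mm and grips with 20 to 120 N. Pads are 22 mm wide; open, the fingers measure 114 mm over their backs; the gripper's body (76 mm by 85 mm) begins 54 mm behind the grasp point. The pads swing forward as they close: fully open they stand 13 mm farther back than shut.
Start: joints at [-1.482, 0.181, 1.607, -0, 1.354, -0.206], TCP at [0.167, -0.55, 0.21] pointing down, gripper open.
Joint ranges: [-2.99, 2.99], [-0.89, 2.07], [0.3, 2.58], [-1.14, 4.28], [0, 2.63], [-3.12, 3.12]. Speed limits (rad/s): [2.57, 2.57, 3.01, 3.14, 3.14, 3.14].

## Interface

Orientations are given as a unit quaternion [x, y, z, w].
In Python, from plant import env gives the robot as it stands.
- The arm moves only by the tool move_arm, never from a script. Its argument "commands" is a list of rows, each a list of 3 entries, a list of its own where there are three numbers: the shift along the tool's x, y, z in units of 0.2 m (1.0 is 0.2 m), then the turn, a rotation vector about the tool's x, y, z in units of 180 degrees (1.0 is 180 degrees), then the finger opening in mm, from 0 to 85.4. In form: [[[x, y, z], [ax, ay, az], fingers], ...]. A call has 1 to 5 rows; each row is the pose to reach, as a shift and turn from the pose commanded when the call began, along the tool's axes at that moment, turning the shorter way round; what a row does not reach only later rows make up. A row lasts 1/10 s, in which the tool goes at most 50 mm and 8.59 degrees, less where a joint would pass 70% of its speed; a pose out of reach is approached as far as the arm can. A call with a number of a shift or a turn outside -1 to 1 is refused whole. A call with a gripper value outside its range is refused whole. The fingers move at their own pace and stop on an object; "grip_force" is the grip in N (left out, the last holds). Time passes only in rows, so rows that repeat a pose let the fingers close. It gives the time, the measured TCP pose, the force and the opening at its end, in the units of the state.
- env.get_obs(): the state, without advancing time (a new reading comes with each control period).
- env.camera(name): name is "side" or "top" or "wrist"; returns a dict with "image" (480x640x3 uint8, blue, green, red), "fovy" (degrees; the focal length in pixels is half the picture's height over the tangent of half this angle, whatever the lens; pixels are square), "cx", "cy" (the principal point, pixels), "R" (3x3) and "t" (3): a world point X has camera coordinates R X + t; the wrist camera has in their place "hand_eye" (4x4, takes a point from camera to tool coordinates, whose origin is the TCP and whose axes are the flange's). Camera axes: x right, y down, z forward; pixel columns grow to the right and rows downward; lengths in m; the calibration is good to about 2 mm. The wrist camera is an equidistant fisheye: a pixel r from the principal point sees the ray r / f radians off the axis. A picture is of the moment at which its call begins: read the wrist's pose just before it. There is no depth.
- env.finish_job(): hands the job in, once; it reports no verdict.
The state is a dict: "time": time; "joint_pos": joint angles; "joint_vel": joint speeds; "effort": joint torques, N m; "position": TCP position; "eef_rot": TCP orientation; "force": force on the tool from outside, world axes, zero at the start; "moment": the same for the moment, N m; "opening": finger opening in m.
Only numpy, scipy, OpenCV 4.12 (cv2) and the standard library are available. Lean on these libraries where they do the work, as an engineer would, in place of code of your own. Each camera call takes 0.05 s, during which the arm holds its last target. There are 200 camera calls.

## Task

Hang the green bin in the rails, entering at their open end with its low end first, and slide it fully home under the chute, then click the outlet shutter open, and turn the drum slowly clockwise until every stone ball has dropped out, one at a time, into the bin. Then click the shutter shut again, slide the bin back out of the rails and stand it, with all its balls, upright on the middle of the bench scale; leave the stone carving alone.

Things in the scene. Friction and masses are not known exactly. Their poses are not given: they have to be found in the camera images.
- station: Fixed feeder station; origin on the bench under the drum's vertical axis. A blue fixed shell (outer radius 112 mm, top 170 high) surrounds the drum, open over 90 mm on the station's own -y side, the outlet. Outlet, chute and rails follow one another along -y.
- outlet (a point): outlet, at station (0, -106) mm, 120 high. From here a steel chute 90 mm wide slopes 15 degrees down along the station's -y, its lip at y = -150, 107 mm high, overhanging the bin's low end when the bin is home.
- rail_mouth (a point): middle of the open end of two level C-rails (station y -128 to -268, lead-ins to -290), 30 mm high, station axes. They face each other, closed above, below, outside: running surface 82 high, roof 99, outer walls x +-68, slot +-54, outsides +-80, tops 103. A bin hung by its flanges enters only here, along +y: its origin is at y = -60 when it begins to enter (lead-ins 22 mm sooner).
- dock (a point): where the bin's origin is (axes parallel to the bin's and the station's) when it hangs home, its low end against the rubber stop: station (0, -191.5) mm, 30 mm above the bench, 76.5 mm inside the mouth
- drum (a joint): white drum's rotation, rad, growing clockwise from above, -0.15 to 5.6; damped (0.5 N m s/rad), stays put. Five open pockets 1.257 rad apart, walls swept forward, 178 mm high. Near 0 (start within 0.1) an empty one faces the outlet; pocket k = 0..3 (may hold ball k) does at 1.257 (k + 1), and its ball rolls out by 0.3 beyond that (balls lag till a wall pushes them). Over 4 rad/s is too fast.
- drum_grip (a point): point on the drum's axis in the red grip bar on top, 212 mm above the bench; bar 64 long (along this point's x), 16 thick (along y), top 227 mm, foot 185 mm high. The point turns with the drum; at joint 0 its x is the station's x.
- shutter (a joint): rotation of the outlet shutter, rad, growing clockwise from above. It rests at 0 (shut: its yellow arm lies across the chute and holds balls back) and at 1.45 (open: the arm points along the chute's side). An over-centre spring (0.2 N m at each rest, less towards the middle) is its detent: let go before or past the middle, it snaps to the nearer rest, against a stop. It turns back the same way.
- shutter_grip (a point): point on the shutter's axis in its black knob bar, 214 mm high, at station (-60, -118) mm; bar 52 long (along this point's x), 14 thick (along y), top 228, foot 192 mm high. The point turns with the knob; at joint 0 its x is the station's x and the arm (80 mm long, 134 to 164 high) points along +x.
- bin: loose green hanging bin, about 0.26 kg empty; origin: centre of its underside. Inside 92 (x) by 115 (y), outside 98 by 121 mm; floor 4, sides 58 high; end at +y low (48 mm, goes in first, under the chute), end at -y high (92). A flange on each side (z 52 to 58, out to x +-63, y +-58) runs in the rails. A rigid bail stands across it.
- bin_grip (a point): middle of the bail's black grip bar, at bin (0, -15, 145) mm; bar along the bin's x, 98 long, 16 wide (y), 14 high (z)
- scale: fixed slim bench scale, steel platform 190 by 190 mm, top 15 mm above the bench; origin at bench level under the platform's centre; its small display sticks out on +x
- carving: unfinished grey stone carving 110 x 110 x 54 mm beside the work, loose; origin: centre of its underside. Leave it alone.
- ball0_center (a point): centre of a cream turned stone ball, 44 mm in diameter, 0.1 kg; it starts lying in drum pocket 0, or is absent (None)
- ball1_center (a point): centre of a buff turned stone ball, 44 mm in diameter, 0.1 kg; it starts lying in drum pocket 1, or is absent (None)
- ball2_center (a point): centre of a grey turned stone ball, 44 mm in diameter, 0.1 kg; it starts lying in drum pocket 2, or is absent (None)
- ball3_center (a point): centre of a red-brown turned stone ball, 44 mm in diameter, 0.1 kg; it starts lying in drum pocket 3, or is absent (None)
Things that resemble listed ones, but are neither listed nor needed, are in the scene too. What is shaped like the part that bears ball3_center but black is not meant.

How it is judged:
On the way, in this order (a step that is already met when the one before it is completed fails the run):
1. the bin hangs in the rails, fully home, with the shutter still shut (distance between bin and dock below 0.014 m and angle between the y axis of bin and the y axis of dock, either way round below 0.15 rad and value of joint shutter below 0.3 rad), for 0.3 s.
2. the shutter has clicked open, the bin still in the rails (value of joint shutter above 1.25 rad and distance between bin and dock below 0.06 m), for 0.3 s.
3. every ball has dropped into the bin hanging in the rails (x of ball0_center in the frame of bin between -0.048 and 0.048 m and y of ball0_center in the frame of bin between -0.06 and 0.06 m and z of ball0_center in the frame of bin between 0.01 and 0.075 m and x of ball1_center in the frame of bin between -0.048 and 0.048 m and y of ball1_center in the frame of bin between -0.06 and 0.06 m and z of ball1_center in the frame of bin between 0.01 and 0.075 m and x of ball2_center in the frame of bin between -0.048 and 0.048 m and y of ball2_center in the frame of bin between -0.06 and 0.06 m and z of ball2_center in the frame of bin between 0.01 and 0.075 m and x of ball3_center in the frame of bin between -0.048 and 0.048 m and y of ball3_center in the frame of bin between -0.06 and 0.06 m and z of ball3_center in the frame of bin between 0.01 and 0.075 m and distance between bin and dock below 0.06 m), for 0.3 s.
4. the shutter has clicked shut again (value of joint shutter below 0.2 rad), for 0.3 s.
At the end, for the whole second after the job is handed in: all balls lie in the bin; the bin stands upright and still on the scale's platform, its centre within 35 mm of the platform's centre along each of the scale's axes; the shutter is clicked shut (below 0.2 rad) (x of ball0_center in the frame of bin between -0.048 and 0.048 m and y of ball0_center in the frame of bin between -0.06 and 0.06 m and z of ball0_center in the frame of bin between 0.01 and 0.075 m and x of ball1_center in the frame of bin between -0.048 and 0.048 m and y of ball1_center in the frame of bin between -0.06 and 0.06 m and z of ball1_center in the frame of bin between 0.01 and 0.075 m and x of ball2_center in the frame of bin between -0.048 and 0.048 m and y of ball2_center in the frame of bin between -0.06 and 0.06 m and z of ball2_center in the frame of bin between 0.01 and 0.075 m and x of ball3_center in the frame of bin between -0.048 and 0.048 m and y of ball3_center in the frame of bin between -0.06 and 0.06 m and z of ball3_center in the frame of bin between 0.01 and 0.075 m and x of bin in the frame of scale between -0.035 and 0.035 m and y of bin in the frame of scale between -0.035 and 0.035 m and height (world z) of bin between 0.01 and 0.02 m and angle between bin's own z axis and vertical below 0.08 rad and linear speed of bin below 0.02 m/s and value of joint shutter below 0.2 rad); the robot touches nothing.
It fails at once if the drum is spun fast (over 4 rad/s) (velocity of joint drum above 4 rad/s or velocity of joint drum below -4 rad/s).
It fails at once if the stone carving is shifted by more than 30 mm (distance of carving from where it was at the start of the episode above 0.03 m).
Of ball0, ball1, ball2, ball3 only 2 to 4 are there at a start; the rules pass over those that are not, and their reading is None.
At some moment in a run one of bin may be knocked a few centimetres aside while the robot is not near it.
It also fails if it takes over 210 s, if anything falls off the work surface, if the arm or the gripper's body presses on something with over 40 N, if the wrist force passes 120 N, or if a joint passes its speed limit or range.

## Working session

There is one attempt and no reset: what is moved stays moved. The work goes in short steps, Python scripts to look and compute and a tool call to move; the robot and the scene stay as the last step left them, time stands still between calls to the robot, and variables do not carry over. Pictures are saved under pics/ and viewed, about 12 in all and at most 16, crops included, and the job is handed in when it is done.

Besides the shell and the picture viewer there is one more tool, called after "Emit:" by a JSON object that holds its "method" and its "body", one argument or row to a line. move_arm: Moves the arm, as the interface text tells. Its arguments: {"type":"object","properties":{"commands":{"type":"array"},"grip_force":{"type":"number"}},"required":["commands"]}

```bash
ls; mkdir -p pics
python3 - <<'E'
from plant import env
import cv2,numpy as np
o=env.get_obs();print({k:np.round(v,3) for k,v in o.items()},env.tips_ahead)
for n in("top","side"):
    c=env.camera(n);cv2.imwrite(f"pics/{n}0.png",c["image"]);print(n,c["fovy"],c["cx"],c["cy"],np.round(c["R"],4).tolist(),np.round(c["t"],4).tolist())
E
```

```text
pics
{'time': np.float64(0.0), 'joint_pos': array([-1.482,  0.182,  1.608, -0.   ,  1.354, -0.206]), 'joint_vel': array([-0.002, -0.   ,  0.002,  0.   ,  0.001,  0.   ]), 'effort': array([-1.0000e-03, -4.4487e+01, -3.5134e+01, -0.0000e+00,  9.0000e-03,
       -0.0000e+00]), 'position': array([ 0.167, -0.55 ,  0.209]), 'eef_rot': array([ 0.989,  0.147,  0.   , -0.001]), 'force': array([-0.078, -0.53 ,  0.206]), 'moment': array([0.001, 0.039, 0.052]), 'opening': np.float64(0.085)} 0.017
top 43.88947576568026 308.74796583087493 237.47997567164057 [[0.0247, -0.9997, 0.0045], [-0.9959, -0.025, -0.0874], [0.0875, -0.0023, -0.9962]] [-0.0816, 0.5562, 1.2786]
side 42.23468231218269 315.6060637640463 237.6695172591143 [[0.7354, -0.6773, -0.0203], [-0.4273, -0.4404, -0.7896], [0.5259, 0.5894, -0.6133]] [-0.4624, 0.3346, 1.1548]
```

View pics/top0.png

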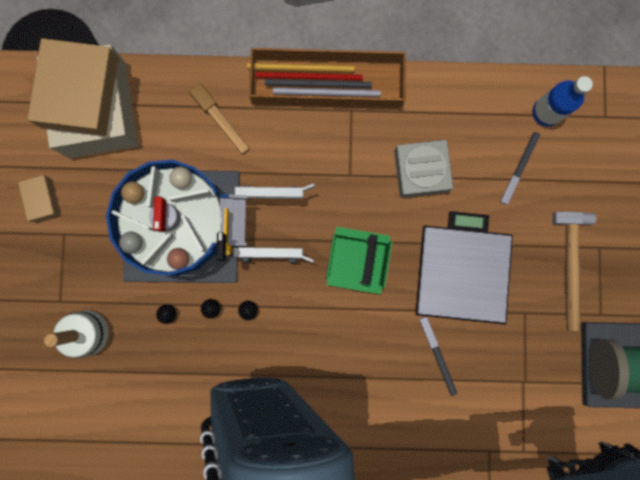

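View pics/side0.png

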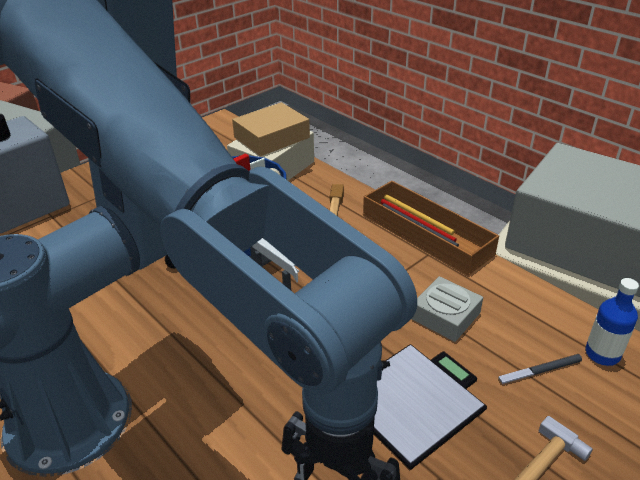

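Run:
```python
import cv2
i=cv2.imread("pics/top0.png")
c=cv2.resize(i[150:300,95:295],None,fx=4,fy=4,interpolation=cv2.INTER_CUBIC);cv2.imwrite("pics/c1.png",c)
c=cv2.resize(i[130:330,320:520],None,fx=3,fy=3,interpolation=cv2.INTER_CUBIC);cv2.imwrite("pics/c2.png",c)
```

```text
(no output)
```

View pics/c1.png

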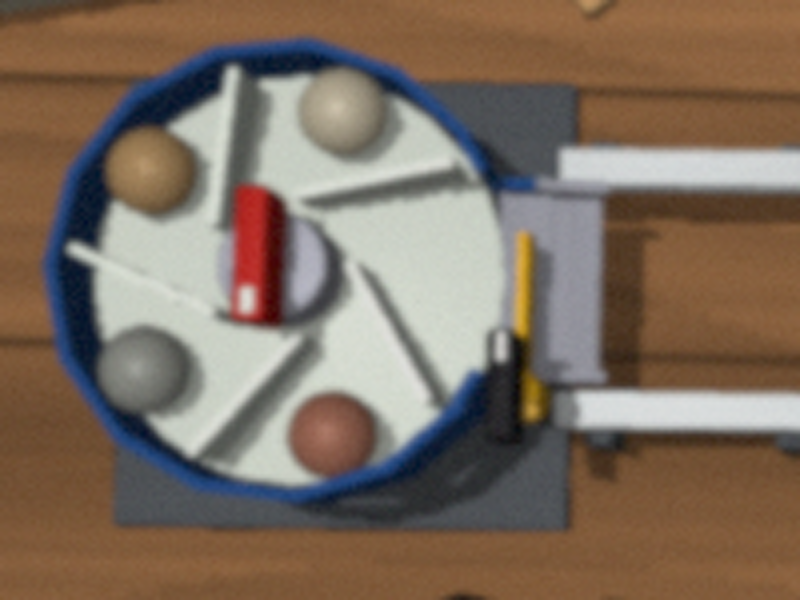

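View pics/c2.png

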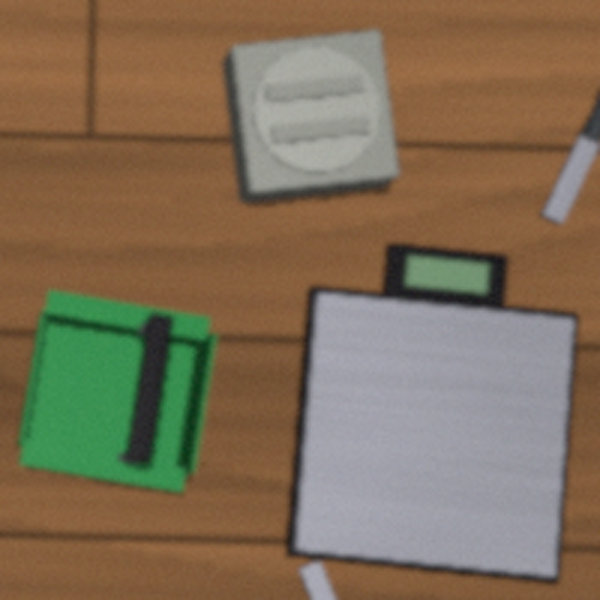

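```bash
cat > h.py <<'E'
from plant import env
import numpy as np,cv2
from scipy.optimize import least_squares
from scipy.spatial.transform import Rotation as Rn
def cam(n):
    c=env.camera(n); c["f"]=240/np.tan(np.radians(c["fovy"]/2)); return c
def proj(c,X):
    p=np.atleast_2d(X)@np.array(c["R"]).T+np.array(c["t"]); return np.c_[c["cx"],c["cy"]]+c["f"]*p[:,:2]/p[:,2:]
def back(c,uv,z):
    uv=np.atleast_2d(uv); R=np.array(c["R"]);C=-R.T@c["t"]
    d=np.c_[(uv-[c["cx"],c["cy"]])/c["f"],np.ones(len(uv))]@R
    return C+d*((np.broadcast_to(z,len(uv))-C[2])/d[:,2])[:,None]
def pose2(p,X):
    X=np.atleast_2d(X);c,s=np.cos(p[2]),np.sin(p[2]);return np.c_[p[0]+c*X[:,0]-s*X[:,1],p[1]+s*X[:,0]+c*X[:,1],X[:,2]]
def fit(c,X,uv,p0):
    r=least_squares(lambda p:(proj(c,pose2(p,X))-uv).ravel(),p0); return r.x,r.fun.reshape(-1,2)
E
python3 - <<'E'
from h import *
c=cam("top")
im=c["image"].astype(int)
C=-np.array(c["R"]).T@c["t"];print("cam",C.round(3))
k1=lambda a:np.array(a)/4+[95,150]-.375
k2=lambda a:np.array(a)/3+[320,130]-.33
# bin
uv=k2([(48,290),(212,317),(185,492),(22,465)])
X=np.array([(63,58,58),(63,-58,58),(-63,-58,58),(-63,58,58)])/1e3
p,r=fit(c,X,uv,[.5,-.5,0]);print("bin",p.round(4),r.round(2).tolist(), "bar pred",proj(c,pose2(p,[[0,-.015,.152]])),"meas",k2([(148,390)]))
uv=k2([(315,292),(577,317),(556,578),(293,552)])
X=np.array([(95,95,15),(95,-95,15),(-95,-95,15),(-95,95,15)])/1e3
p,r=fit(c,X,uv,[.5,-.5,0]);print("scale",p.round(4),r.round(2).tolist())
b=back(c,k1([(248,253)]),.227);print("drumgrip",b.round(4))
b=back(c,k1([(235,185),(262,188),(258,322),(232,320)]),.227);print("bar corners",b.round(4).tolist())
b=back(c,k1([(500,345),(495,437)]),.228);print("knob",b.round(4).tolist())
# rails
for name,rows in(("up",(180,204)),("lo",(240,266))):
    E=[]
    for u in range(248,296,2):
        col=im[rows[0]:rows[1],u].min(1).astype(float); m=col>130
        i=np.where(m)[0]
        if len(i)<3: continue
        def sub(a,b): # crossing
            return a+(130-col[a])/(col[b]-col[a])
        E.append((u,rows[0]+sub(i[0]-1,i[0]),rows[0]+sub(i[-1],i[-1]+1)))
    E=np.array(E)
    for j in(1,2):
        q=np.polyfit(E[:,0],E[:,j],1); P=back(c,[(250,np.polyval(q,250)),(294,np.polyval(q,294))],.103)
        d=P[0]-P[1]; print(name,j,P.round(4).tolist(),"yaw",np.arctan2(-d[0],d[1]).round(4), "std",np.std(E[:,j]-np.polyval(q,E[:,0])).round(2))
for u,v in k1([(558,165),(552,410),(604,195),(604,380)]): print((u,v),back(c,[(u,v)],.103)[0].round(4),back(c,[(u,v)],.107)[0].round(4))
E
```

```text
cam [ 0.444 -0.065  1.323]
bin [ 0.5101 -0.1748 -0.1357] [[0.58, 0.09], [-0.38, -0.25], [-0.19, -0.02], [-0.01, 0.19]] bar pred [[370.32440092 258.70790147]] meas [[369.00333333 259.67      ]]
scale [ 0.4864 -0.4121 -0.0764] [[0.61, 0.11], [-1.03, 0.46], [-0.23, -0.18], [0.64, -0.36]]
drumgrip [[0.579  0.2153 0.227 ]]
bar corners [[0.6106, 0.2228, 0.227], [0.6095, 0.2103, 0.227], [0.547, 0.2092, 0.227], [0.5477, 0.2212, 0.227]]
knob [[0.5391, 0.0971, 0.228], [0.4966, 0.0977, 0.228]]
up 1 [[0.6541, 0.0566, 0.103], [0.6553, -0.0345, 0.103]] yaw 0.0139 std 0.1
up 2 [[0.6338, 0.0559, 0.103], [0.6348, -0.035, 0.103]] yaw 0.0111 std 0.08
lo 1 [[0.5284, 0.0524, 0.103], [0.5293, -0.0379, 0.103]] yaw 0.0099 std 0.08
lo 2 [[0.5086, 0.0517, 0.103], [0.5098, -0.0384, 0.103]] yaw 0.0134 std 0.07
(np.float64(234.125), np.float64(190.875)) [0.6441 0.0891 0.103 ] [0.6434 0.0886 0.107 ]
(np.float64(232.625), np.float64(252.125)) [0.5172 0.0876 0.103 ] [0.5169 0.0871 0.107 ]
(np.float64(245.625), np.float64(198.375)) [0.629  0.0648 0.103 ] [0.6284 0.0644 0.107 ]
(np.float64(245.625), np.float64(244.625)) [0.5332 0.0615 0.103 ] [0.533  0.0611 0.107 ]
```

```bash
cat >> h.py <<'E'
def tool():
    o=env.get_obs(); T=np.eye(4);T[:3,:3]=Rn.from_quat(o["eef_rot"]).as_matrix();T[:3,3]=o["position"];return T,o
def go(xyz,yaw):
    T,o=tool(); R=T[:3,:3]
    Rt=np.array([[np.cos(yaw),np.sin(yaw),0],[np.sin(yaw),-np.cos(yaw),0],[0,0,-1]])
    s=R.T@(np.array(xyz)-T[:3,3])/.2; t=Rn.from_matrix(R.T@Rt).as_rotvec()/np.pi
    print("CMD shift",s.round(4).tolist(),"turn",t.round(4).tolist(),"| pos",o["position"].round(4),"yaw",np.arctan2(R[1,0],R[0,0]).round(4),"j",np.round(o["joint_pos"],2),"F",np.round(o["force"],1),"t",round(float(o["time"]),2),"op",round(float(o["opening"]),4))
def wcam():
    T,o=tool(); c=env.camera("wrist"); c["f"]=240/np.tan(np.radians(c["fovy"]/2)); c["W"]=T@np.array(c["hand_eye"]); return c
def wproj(c,X):
    X=np.atleast_2d(X); W=c["W"]; p=(X-W[:3,3])@W[:3,:3]; r=np.hypot(p[:,0],p[:,1]); th=np.arctan2(r,p[:,2])
    return np.c_[c["cx"],c["cy"]]+c["f"]*(th/np.maximum(r,1e-9))[:,None]*p[:,:2]
def wfit(c,X,uv,p0):
    r=least_squares(lambda p:(wproj(c,pose2(p,X))-uv).ravel(),p0); return r.x,r.fun.reshape(-1,2)
def wback(c,uv,z):
    uv=np.atleast_2d(uv)-[c["cx"],c["cy"]];r=np.hypot(*uv.T);th=r/c["f"];d=np.c_[uv/r[:,None]*np.sin(th)[:,None],np.cos(th)]@c["W"][:3,:3].T
    C=c["W"][:3,3]; return C+d*((z-C[2])/d[:,2])[:,None]
E
python3 - <<'E'
from h import *
c=wcam();print(c["fovy"],c["cx"],c["cy"],c["hand_eye"].round(3).tolist())
go([.508,-.19,.30],-.1357)
E
```

```text
65.70646984690485 312.85676491129294 241.42784648800546 [[-0.0, -0.96, -0.281, 0.072], [1.0, -0.0, -0.0, -0.001], [-0.0, -0.281, 0.96, -0.164], [0.0, 0.0, 0.0, 1.0]]
CMD shift [2.1541, -1.2267, -0.4512] turn [-0.0004, 0.0, 0.137] | pos [ 0.167  -0.5498  0.2094] yaw 0.2948 j [-1.48  0.18  1.61 -0.    1.35 -0.21] F [-0.2  0.2 -0.3] t 0.2 op 0.0858
```

Emit:
{"method": "move_arm", "body": {
  "commands": [
    [[0.75, -0.4, -0.45], [0, 0, 0], 85],
    [[0.75, -0.4, -0.45], [0, 0, 0], 85],
    [[0.75, -0.4, -0.45], [0, 0, 0], 85],
    [[0.75, -0.4, -0.45], [0, 0, 0], 85],
    [[0.75, -0.4, -0.45], [0, 0, 0], 85]
  ]
}}

```text
time: 0.7
position: [0.2907, -0.4286, 0.3036]
eef_rot: [0.989, 0.149, 0.001, 0.003]
force: [-0.3, -0.5, -0.2]
opening: 0.0854
```

Emit:
{"method": "move_arm", "body": {
  "commands": [
    [[0.75, -0.4, 0], [0, 0, 0], 85],
    [[0.75, -0.4, 0], [0, 0, 0], 85],
    [[0.75, -0.4, 0], [0, 0, 0], 85],
    [[0.75, -0.4, 0], [0, 0, 0], 85],
    [[0.75, -0.4, 0], [0, 0, 0], 85]
  ]
}}

```text
time: 1.2
position: [0.4088, -0.3082, 0.2993]
eef_rot: [0.989, 0.149, -0.0, -0.001]
force: [-0.1, 0.3, 1.0]
opening: 0.0847
```

Emit:
{"method": "move_arm", "body": {
  "commands": [
    [[0.65, -0.43, 0], [0, 0, 0.137], 85],
    [[0.65, -0.43, 0], [0, 0, 0.137], 85],
    [[0.65, -0.43, 0], [0, 0, 0.137], 85],
    [[0.65, -0.43, 0], [0, 0, 0.137], 85],
    [[0.65, -0.43, 0], [0, 0, 0.137], 85]
  ]
}}

```text
time: 1.7
position: [0.5077, -0.189, 0.2992]
eef_rot: [0.998, -0.067, -0.0, -0.0]
force: [-0.3, 0.6, -0.1]
opening: 0.0847
```

Run:
```python
from h import *
go([.508,-.19,.143],-.1357)
c=wcam();cv2.imwrite("pics/w1.png",c["image"])
g=(c["image"][:,:,1].astype(int)-np.maximum(c["image"][:,:,0],c["image"][:,:,2]))>30
print(g.sum())
```

```text
CMD shift [0.0028, 0.005, 0.781] turn [-0.0002, 0.0003, 0.0006] | pos [ 0.5077 -0.189   0.2992] yaw -0.1337 j [-0.58  0.04  1.58  0.    1.52  1.13] F [-0.3  0.6 -0.1] t 1.7 op 0.0847
10524
```

View pics/w1.png

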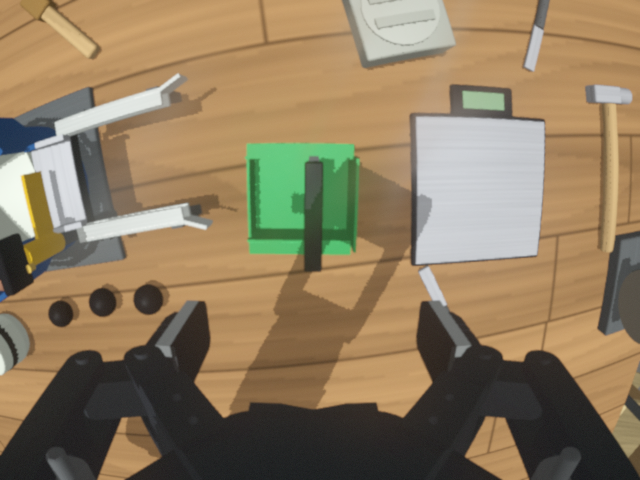

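Run:
```python
from h import *
c=wcam()
X=np.array([(63,58,58),(63,-58,58),(-63,-58,58),(-63,58,58),(49,-15,152),(-49,-15,152)])/1e3
uv=np.array([(247,143),(357,143),(356,255),(248,255),(314,157),(313,271)])
p,r=wfit(c,X,uv,[.5,-.17,-.13]);print(p.round(4),r.round(1).tolist())
g=pose2(p,[[0,-.015,.145]])[0];print(g.round(4)); 
print("bar only",wback(c,uv[4:],.152).round(4).tolist())
X=np.array([(95,95,15),(95,-95,15),(-95,-95,15),(-95,95,15)])/1e3
q,r=wfit(c,X,np.array([(414,114),(545,119),(540,258),(413,264)]),[.486,-.412,-.08]);print("scale",q.round(4),r.round(1).tolist())
go([g[0],g[1],.143],p[2])
```

```text
[ 0.5107 -0.1763 -0.1374] [[0.5, -0.5], [-2.6, -0.8], [-4.5, -1.8], [3.1, -2.1], [1.1, 3.4], [1.6, 0.1]]
[ 0.5086 -0.1912  0.145 ]
bar only [[0.5601, -0.1974, 0.152], [0.4604, -0.1831, 0.152]]
scale [ 0.4873 -0.4127 -0.0802] [[1.1, 1.1], [-1.0, 2.3], [-3.9, -3.6], [2.1, -0.7]]
CMD shift [0.0122, -0.0008, 0.7816] turn [0.0001, 0.0004, 0.0008] | pos [ 0.5064 -0.191   0.2993] yaw -0.1349 j [-0.58  0.04  1.58 -0.    1.52  1.13] F [ 0.5 -0.3 -0. ] t 1.8 op 0.0847
```

Emit:
{"method": "move_arm", "body": {
  "commands": [
    [[0.012, 0, 0.4], [0, 0, 0.001], 85],
    [[0.012, 0, 0.6], [0, 0, 0.001], 85],
    [[0.012, 0, 0.78], [0, 0, 0.001], 85],
    [[0.012, 0, 0.78], [0, 0, 0.001], 60],
    [[0.012, 0, 0.78], [0, 0, 0.001], 30]
  ],
  "grip_force": 60
}}

```text
time: 2.3
position: [0.508, -0.1912, 0.1433]
eef_rot: [0.998, -0.07, -0.001, -0.001]
force: [-0.1, -0.9, 1.2]
opening: 0.0583
```

Emit:
{"method": "move_arm", "body": {
  "commands": [
    [[0, 0, 0], [0, 0, 0], 0],
    [[0, 0, 0], [0, 0, 0], 0],
    [[0, 0, 0], [0, 0, 0], 0],
    [[0, 0, 0], [0, 0, 0], 0],
    [[0, 0, 0], [0, 0, 0], 0]
  ]
}}

```text
time: 2.8
position: [0.5098, -0.1903, 0.1447]
eef_rot: [0.998, -0.069, 0.001, 0.0]
force: [-1.2, -0.1, 0.5]
opening: -0.0002
```

Run:
```python
from h import *
go([.508,-.19,.20],-.1357)
c=cam("top");cv2.imwrite("pics/t2.png",c["image"])
```

```text
CMD shift [-0.009, -0.0001, -0.2763] turn [0.0002, -0.0004, -0.0009] | pos [ 0.5098 -0.1903  0.1447] yaw -0.1385 j [-0.58  0.18  1.75  0.    1.21  1.13] F [-1.2 -0.1  0.5] t 2.8 op -0.0002
```

Run:
```python
from h import *
c=wcam();t=cv2.imread("pics/t2.png")
cv2.imwrite("pics/m.png",np.hstack([cv2.resize(c["image"],(480,360)),cv2.resize(t[120:330,290:500],(320,360))[:, :320]]))
```

```text
(no output)
```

View pics/m.png

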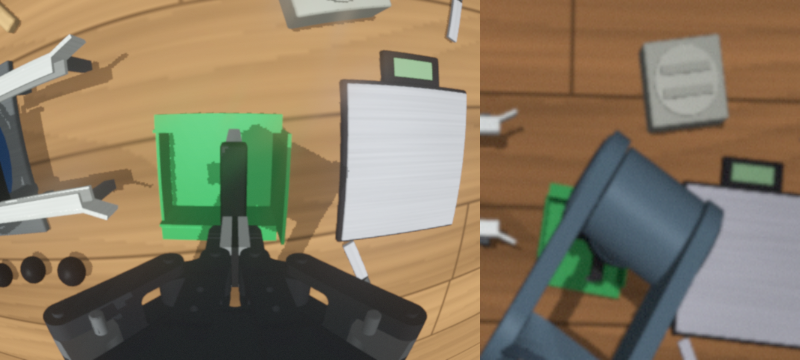

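Run:
```python
from h import *
c=wcam();p=[.5107,-.1763,-.1374]
uv=wproj(c,pose2(p,np.array([(49,-7,152),(49,-23,152),(-49,-23,152),(-49,-7,152),(0,-15,152)])/1e3));print(uv.round(0).tolist())
T,o=tool();print(wproj(c,[T[:3,3],T[:3,3]+T[:3,2]*.017]).round(0),o["opening"],o["position"])
cv2.imwrite("pics/m2.png",cv2.resize(c["image"][130:400,200:440],None,fx=2.2,fy=2.2,interpolation=cv2.INTER_CUBIC))
```

```text
[[299.0, 191.0], [337.0, 191.0], [333.0, 381.0], [302.0, 381.0], [318.0, 297.0]]
[[315. 289.]
 [315. 276.]] -9.663979357129526e-05 [ 0.5094771  -0.19010735  0.14410292]
```

View pics/m2.png

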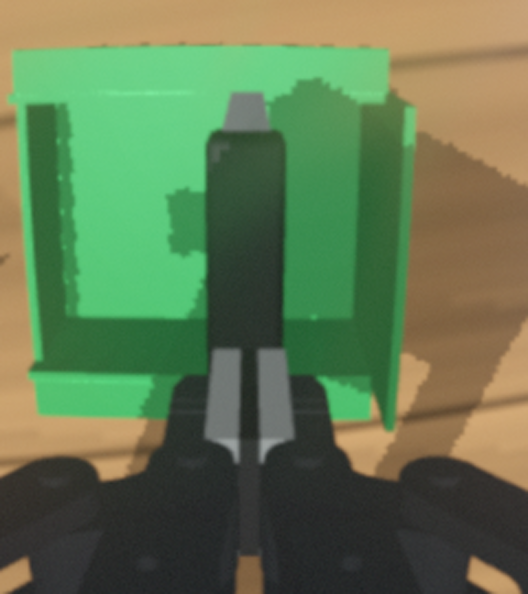

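Run:
```python
from h import *
c=wcam();T,o=tool()
for z in(-.03,-.013,0,.01,.017,.03):
    print(z,wproj(c,np.array([(T@[.011,y,z,1])[:3] for y in(0,.008)])).round(0).tolist())
p=[.5107,-.1763,-.1374]
for z in(152,138,125):print(z,wproj(c,pose2(p,np.array([(49,-7,z),(49,-23,z)])/1e3)).round(1).tolist(),wproj(c,pose2(p,np.array([(5,-7,z),(5,-23,z)])/1e3)).round(1).tolist())
im=c["image"]
for r in(200,220,250):print(r,im[r,285:345].max(1).tolist())
```

```text
-0.03 [[316.0, 294.0], [336.0, 294.0]]
-0.013 [[315.0, 278.0], [334.0, 278.0]]
0 [[315.0, 268.0], [332.0, 268.0]]
0.01 [[315.0, 261.0], [331.0, 261.0]]
0.017 [[315.0, 256.0], [331.0, 256.0]]
0.03 [[315.0, 249.0], [329.0, 249.0]]
152 [[299.1, 191.2], [336.9, 191.2]] [[300.3, 287.3], [335.3, 287.2]]
138 [[300.2, 186.7], [334.9, 186.7]] [[301.2, 276.0], [333.7, 275.9]]
125 [[301.1, 183.1], [333.4, 183.1]] [[301.9, 266.9], [332.4, 266.8]]
200 [207, 207, 207, 208, 207, 207, 206, 197, 153, 103, 91, 95, 97, 98, 91, 84, 81, 82, 80, 79, 82, 80, 82, 82, 80, 83, 83, 83, 83, 83, 86, 86, 86, 86, 87, 87, 86, 88, 89, 87, 89, 86, 85, 85, 97, 130, 144, 148, 148, 148, 147, 147, 147, 148, 147, 146, 146, 146, 147, 145]
220 [148, 147, 148, 147, 146, 148, 145, 137, 108, 86, 80, 80, 81, 82, 81, 81, 82, 83, 81, 79, 81, 81, 81, 79, 78, 80, 79, 78, 80, 78, 78, 79, 80, 79, 76, 77, 77, 76, 75, 76, 74, 71, 72, 70, 92, 125, 141, 142, 144, 144, 143, 144, 144, 144, 144, 144, 144, 145, 142, 144]
250 [202, 201, 202, 202, 202, 201, 201, 190, 152, 98, 69, 60, 62, 62, 64, 63, 63, 60, 60, 60, 61, 59, 57, 61, 57, 58, 58, 60, 58, 59, 56, 58, 58, 54, 59, 57, 57, 53, 54, 56, 55, 51, 50, 68, 104, 130, 140, 142, 142, 142, 142, 142, 143, 142, 141, 142, 142, 143, 141, 141]
```

Emit:
{"method": "move_arm", "body": {
  "commands": [
    [[0, 0, 0], [0, 0, 0], 85],
    [[0, 0, 0], [0, 0, 0], 85],
    [[0, 0, 0], [0, 0, 0], 85],
    [[0, 0, 0], [0, 0, 0], 85],
    [[0, 0, 0], [0, 0, 0], 85]
  ]
}}

```text
time: 3.5
position: [0.5094, -0.1902, 0.144]
eef_rot: [0.998, -0.069, -0.0, -0.0]
force: [-1.6, 0.1, -0.0]
opening: 0.0723
```

Emit:
{"method": "move_arm", "body": {
  "commands": [
    [[0, -0.005, 0.05], [0, 0, 0], 85],
    [[0, -0.005, 0.1], [0, 0, 0], 85],
    [[0, -0.005, 0.125], [0, 0, 0], 60],
    [[0, -0.005, 0.125], [0, 0, 0], 40],
    [[0, -0.005, 0.125], [0, 0, 0], 25]
  ]
}}

```text
time: 4.0
position: [0.5095, -0.1892, 0.1187]
eef_rot: [0.998, -0.069, -0.0, -0.0]
force: [-0.6, -0.6, 0.3]
opening: 0.043
```

Emit:
{"method": "move_arm", "body": {
  "commands": [
    [[0, 0, 0], [0, 0, 0], 15],
    [[0, 0, 0], [0, 0, 0], 0],
    [[0, 0, 0], [0, 0, 0], 0],
    [[0, 0, 0], [0, 0, 0], 0],
    [[0, 0, 0], [0, 0, 0], 0]
  ]
}}

```text
time: 4.5
position: [0.5102, -0.1894, 0.1196]
eef_rot: [0.998, -0.069, 0.001, 0.0]
force: [1.6, 1.1, 2.8]
opening: 0.0141
```

Run:
```python
from h import *
go([.508,-.19,.20],-.1357)
c=wcam();cv2.imwrite("pics/m3.png",c["image"][100:440,140:480])
```

```text
CMD shift [-0.0099, 0.0046, -0.4019] turn [0.0001, -0.0005, -0.001] | pos [ 0.5102 -0.1894  0.1196] yaw -0.1387 j [-0.57  0.21  1.77  0.    1.16  1.14] F [1.6 1.1 2.8] t 4.5 op 0.0141
```

View pics/m3.png

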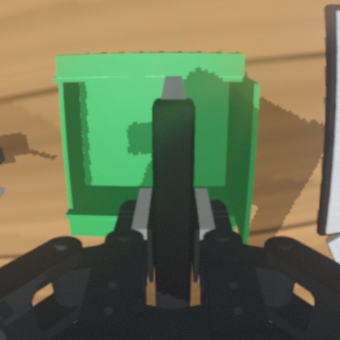

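Emit:
{"method": "move_arm", "body": {
  "commands": [
    [[0, 0, 0], [0, 0, 0], 40],
    [[0, 0, 0], [0, 0, 0], 40],
    [[0, 0, 0.04], [0, 0, 0], 40],
    [[0, 0, 0.075], [0, 0, 0], 40],
    [[0, 0, 0.075], [0, 0, 0], 20]
  ]
}}

```text
time: 5.05
position: [0.5084, -0.1885, 0.1021]
eef_rot: [0.998, -0.069, -0.001, -0.001]
force: [0.0, 0.7, 0.5]
opening: 0.0268
```

Emit:
{"method": "move_arm", "body": {
  "commands": [
    [[0, 0, 0], [0, 0, 0], 10],
    [[0, 0, 0], [0, 0, 0], 0],
    [[0, 0, 0], [0, 0, 0], 0],
    [[0, 0, 0], [0, 0, 0], 0],
    [[0, 0, 0], [0, 0, 0], 0]
  ]
}}

```text
time: 5.55
position: [0.5095, -0.1892, 0.1039]
eef_rot: [0.998, -0.069, -0.0, -0.0]
force: [0.6, -0.5, -3.4]
opening: 0.015
```

Run:
```python
from h import *
go([.508,-.19,.20],-.1357)
```

```text
CMD shift [-0.007, 0.0052, -0.4803] turn [-0.0, 0.0, -0.001] | pos [ 0.5095 -0.1892  0.1039] yaw -0.1387 j [-0.57  0.23  1.78 -0.    1.13  1.14] F [ 0.6 -0.5 -3.4] t 5.55 op 0.015
```

Emit:
{"method": "move_arm", "body": {
  "commands": [
    [[0, 0, -0.09], [0, 0, 0], 0],
    [[0, 0, -0.18], [0, 0, 0], 0],
    [[0, 0, -0.18], [0, 0, 0], 0],
    [[0, 0, -0.18], [0, 0, 0], 0]
  ],
  "grip_force": 100
}}

```text
time: 5.95
position: [0.5097, -0.1893, 0.1399]
eef_rot: [0.998, -0.069, 0.0, 0.0]
force: [-1.3, 0.4, -2.4]
opening: 0.0146
```

Run:
```python
from h import *
go([.5848,-.168,.139],.0121)
c=cam("top");cv2.imwrite("pics/t3.png",c["image"])
```

```text
CMD shift [0.3573, -0.1574, 0.0048] turn [0.0001, -0.0002, -0.048] | pos [ 0.5097 -0.1893  0.1399] yaw -0.1388 j [-0.57  0.19  1.75 -0.    1.2   1.14] F [-1.3  0.4 -2.4] t 5.95 op 0.0146
```

Emit:
{"method": "move_arm", "body": {
  "commands": [
    [[0.18, -0.08, 0.005], [0, 0, -0.024], 0],
    [[0.357, -0.157, 0.005], [0, 0, -0.048], 0],
    [[0.357, -0.157, 0.005], [0, 0, -0.048], 0],
    [[0.357, -0.157, 0.005], [0, 0, -0.048], 0]
  ]
}}

```text
time: 6.4
position: [0.584, -0.1672, 0.137]
eef_rot: [1.0, 0.006, -0.002, -0.001]
force: [-0.7, 0.0, -2.9]
opening: 0.0145
```

Run:
```python
from h import *
go([.5848,-.168,.139],.0121)
c=wcam();cv2.imwrite("pics/w4.png",c["image"]); np.save("W4.npy",c["W"])
```

```text
CMD shift [0.0039, 0.0043, -0.0098] turn [-0.0004, 0.001, 0.0003] | pos [ 0.584  -0.1672  0.137 ] yaw 0.0129 j [-0.47  0.33  1.58 -0.    1.24  1.08] F [-0.7  0.  -2.9] t 6.4 op 0.0145
```

View pics/w4.png

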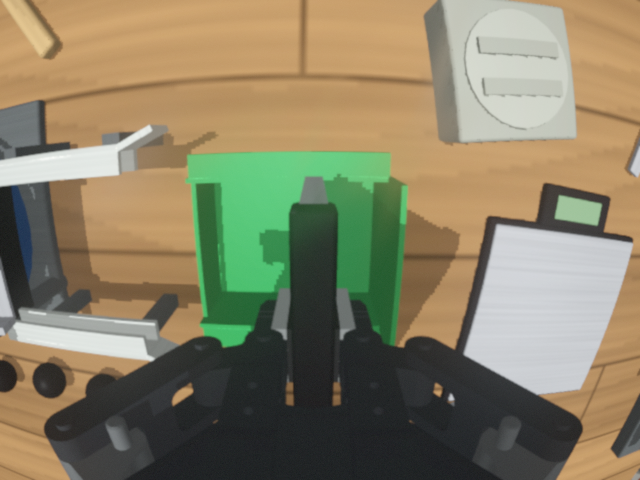

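Run:
```python
from h import *
c=wcam();im=c["image"].astype(int)
st=[.5793,.2150,.0121]
print("pred rail inner top corners",wproj(c,pose2(st,np.array([(54,-268,103),(72,-268,103),(54,-240,103),(-54,-268,103),(-72,-268,103),(-72,-240,103),(-54,-240,103)])/1e3)).round(0).tolist())
b=[.5831,-.1522,.0129];X=np.array([(63,58,58),(63,-58,58),(49,60.5,48),(49,-60.5,92)])/1e3+[0,0,.033]
print("pred bin",wproj(c,pose2(b,X)).round(0).tolist())
g=(c["image"][:,:,1].astype(int)-np.maximum(im[:,:,0],im[:,:,2]))>30
for u in(230,260,300,350):print(u,np.where(g[:,u])[0][:1],wback(c,[(u,np.where(g[:,u])[0][0]-.5)],.091).round(4))
for u in(70,90,110):
    col=im[100:200,u].min(1); i=np.where(col>130)[0]+100; print(u,i[0],i[-1],wback(c,[(u,i[0]-.5),(u,i[-1]+.5)],.103).round(4).tolist())
for u in(60,90,120,150):
    col=im[300:370,u].min(1); print(u,col[::3].tolist())
```

```text
pred rail inner top corners [[119.0, 175.0], [117.0, 144.0], [82.0, 178.0], [144.0, 338.0], [149.0, 360.0], [115.0, 356.0], [109.0, 335.0]]
pred bin [[189.0, 155.0], [390.0, 153.0], [191.0, 177.0], [408.0, 185.0]]
230 [153] [[ 0.646  -0.1184  0.091 ]]
260 [152] [[ 0.6463 -0.1358  0.091 ]]
300 [151] [[ 0.6468 -0.1584  0.091 ]]
350 [152] [[ 0.6467 -0.1865  0.091 ]]
70 148 178 [[0.6557, -0.0163, 0.103], [0.6363, -0.0145, 0.103]]
90 146 176 [[0.6555, -0.0323, 0.103], [0.6367, -0.0307, 0.103]]
110 143 175 [[0.6561, -0.0471, 0.103], [0.6365, -0.0458, 0.103]]
60 [113, 86, 69, 69, 132, 177, 165, 165, 161, 163, 224, 226, 224, 225, 226, 226, 151, 103, 105, 101, 72, 73, 56, 43]
90 [66, 87, 82, 76, 73, 130, 180, 164, 165, 164, 142, 226, 224, 224, 225, 224, 232, 212, 108, 107, 107, 106, 104, 101]
120 [90, 94, 94, 93, 98, 100, 135, 210, 164, 165, 164, 137, 223, 222, 223, 223, 224, 224, 220, 129, 107, 107, 105, 103]
150 [79, 95, 92, 72, 69, 66, 88, 155, 196, 164, 164, 165, 165, 136, 126, 127, 124, 123, 141, 224, 176, 52, 52, 51]
```

Run:
```python
from h import *
go([.5848,-.100,.139],.0121)
go([.5832,0.007,.139],.0121)
```

```text
CMD shift [0.0114, -0.3386, -0.0062] turn [-0.0003, 0.0008, -0.0002] | pos [ 0.5833 -0.1677  0.1377] yaw 0.0115 j [-0.48  0.32  1.59 -0.    1.24  1.08] F [-0.4 -0.2 -3.4] t 6.5 op 0.0144
CMD shift [0.0095, -0.8737, -0.0057] turn [-0.0003, 0.0008, -0.0002] | pos [ 0.5833 -0.1677  0.1377] yaw 0.0115 j [-0.48  0.32  1.59 -0.    1.24  1.08] F [-0.4 -0.2 -3.4] t 6.5 op 0.0144
```

Emit:
{"method": "move_arm", "body": {
  "commands": [
    [[0.01, -0.1, -0.006], [0, 0, 0], 0],
    [[0.01, -0.2, -0.006], [0, 0, 0], 0],
    [[0.01, -0.28, -0.006], [0, 0, 0], 0],
    [[0.01, -0.34, -0.006], [0, 0, 0], 0],
    [[0.01, -0.34, -0.006], [0, 0, 0], 0]
  ]
}}

```text
time: 7.0
position: [0.5853, -0.0986, 0.1401]
eef_rot: [1.0, 0.007, -0.0, -0.0]
force: [-0.2, -0.2, -2.3]
opening: 0.0148
```

Run:
```python
from h import *
go([.5832,0.007,.139],.0121)
c=cam("side");cv2.imwrite("pics/s4.png",cv2.resize(c["image"][150:330,180:420],None,fx=2.5,fy=2.5))
```

```text
CMD shift [-0.0036, -0.5279, 0.0059] turn [-0.0001, 0.0001, 0.0004] | pos [ 0.5853 -0.0986  0.1401] yaw 0.0134 j [-0.37  0.29  1.62  0.    1.23  1.19] F [-0.2 -0.2 -2.3] t 7.0 op 0.0148
```

Emit:
{"method": "move_arm", "body": {
  "commands": [
    [[-0.002, -0.07, 0.004], [0, 0, 0], 0],
    [[-0.002, -0.14, 0.004], [0, 0, 0], 0],
    [[-0.003, -0.2, 0.004], [0, 0, 0], 0],
    [[-0.003, -0.25, 0.004], [0, 0, 0], 0],
    [[-0.003, -0.25, 0.004], [0, 0, 0], 0]
  ]
}}

```text
time: 7.55
position: [0.5845, -0.0482, 0.1393]
eef_rot: [1.0, 0.007, -0.0, -0.0]
force: [0.9, 0.0, -3.0]
opening: 0.0144
```

Run:
```python
from h import *
go([.5832,0.007,.139],.0121)
c=wcam();cv2.imwrite("pics/w5.png",c["image"])
```

```text
CMD shift [-0.0025, -0.2762, 0.0018] turn [-0.0001, 0.0001, 0.0006] | pos [ 0.5845 -0.0482  0.1393] yaw 0.0139 j [-0.28  0.28  1.64  0.    1.22  1.27] F [ 0.9  0.  -3. ] t 7.55 op 0.0144
```

View pics/w5.png

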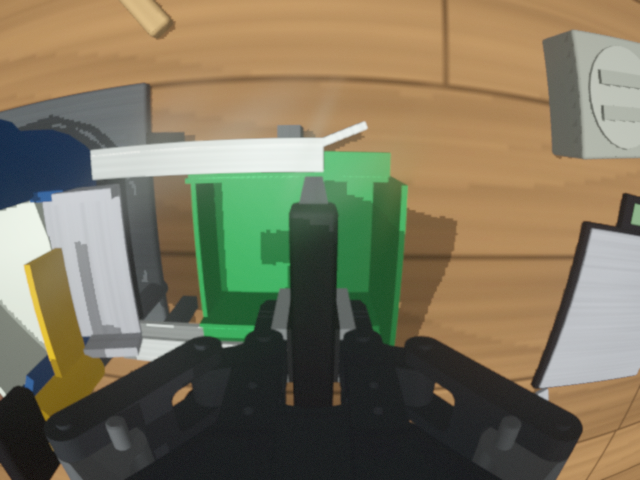

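Emit:
{"method": "move_arm", "body": {
  "commands": [
    [[-0.001, -0.07, 0.004], [0, 0, 0], 0],
    [[-0.002, -0.14, 0.008], [0, 0, 0], 0],
    [[-0.002, -0.2, 0.012], [0, 0, 0], 0],
    [[-0.003, -0.24, 0.015], [0, 0, 0], 0],
    [[-0.003, -0.27, 0.015], [0, 0, 0], 0]
  ]
}}

```text
time: 8.1
position: [0.5832, 0.0051, 0.1362]
eef_rot: [1.0, 0.007, -0.0, -0.0]
force: [-0.4, 0.6, -2.6]
opening: 0.0144
```

Emit:
{"method": "move_arm", "body": {
  "commands": [
    [[0, -0.005, 0], [0, 0, 0], 0],
    [[0, -0.01, 0], [0, 0, 0], 0],
    [[0, -0.01, 0], [0, 0, 0], 0]
  ]
}}

```text
time: 8.4
position: [0.5834, 0.0058, 0.1365]
eef_rot: [1.0, 0.006, 0.0, 0.0]
force: [-0.4, 0.5, -3.2]
opening: 0.014
```

Run:
```python
from h import *
go([.5832,0.0105,.136],.0121)
```

```text
CMD shift [-0.0008, -0.0237, 0.0023] turn [0.0001, -0.0, -0.0001] | pos [0.5834 0.0058 0.1365] yaw 0.0119 j [-0.19  0.27  1.65 -0.    1.22  1.37] F [-0.4  0.5 -3.2] t 8.4 op 0.014
```

Emit:
{"method": "move_arm", "body": {
  "commands": [
    [[0, -0.006, 0.002], [0, 0, 0], 0],
    [[0, -0.012, 0.004], [0, 0, 0], 0],
    [[0, -0.018, 0.006], [0, 0, 0], 0],
    [[0, -0.018, 0.008], [0, 0, 0], 0]
  ]
}}

```text
time: 8.8
position: [0.5833, 0.0097, 0.1347]
eef_rot: [1.0, 0.006, -0.0, -0.0]
force: [-0.0, 1.0, -2.9]
opening: 0.0139
```

Run:
```python
from h import *
go([.5832,0.0105,.134],.0121)
```

```text
CMD shift [-0.0003, -0.0041, 0.0036] turn [-0.0, 0.0, -0.0] | pos [0.5833 0.0097 0.1347] yaw 0.012 j [-0.19  0.28  1.65  0.    1.21  1.37] F [-0.   1.  -2.9] t 8.8 op 0.0139
```

Emit:
{"method": "move_arm", "body": {
  "commands": [
    [[0, -0.006, 0.003], [0, 0, 0], 0],
    [[0, -0.012, 0.006], [0, 0, 0], 0],
    [[0, -0.02, 0.009], [0, 0, 0], 0],
    [[0, -0.02, 0.009], [0, 0, 0], 0]
  ]
}}

```text
time: 9.2
position: [0.5835, 0.0121, 0.1339]
eef_rot: [1.0, 0.006, 0.0, 0.001]
force: [-2.3, -5.5, 2.2]
opening: 0.0148
```

Run:
```python
from h import *
go([.5832,0.0105,.134],.0121)
c=wcam();cv2.imwrite("pics/w6.png",c["image"])
W=c["W"];st=[.5793,.2150,.0121]
print("lip",wproj(c,pose2(st,np.array([(45,-150,107),(0,-150,107),(-20,-150,107)])/1e3)).round(0).tolist(),"rail end",wproj(c,pose2(st,np.array([(54,-268,103),(72,-268,103)])/1e3)).round(0).tolist())
```

```text
CMD shift [-0.0018, 0.0081, -0.0004] turn [0.0009, -0.0002, 0.0] | pos [0.5835 0.0121 0.1339] yaw 0.0122 j [-0.18  0.28  1.65 -0.    1.21  1.38] F [-2.3 -5.5  2.2] t 9.2 op 0.0148
lip [[215.0, 192.0], [220.0, 272.0], [223.0, 304.0]] rail end [[434.0, 176.0], [436.0, 143.0]]
```

View pics/w6.png

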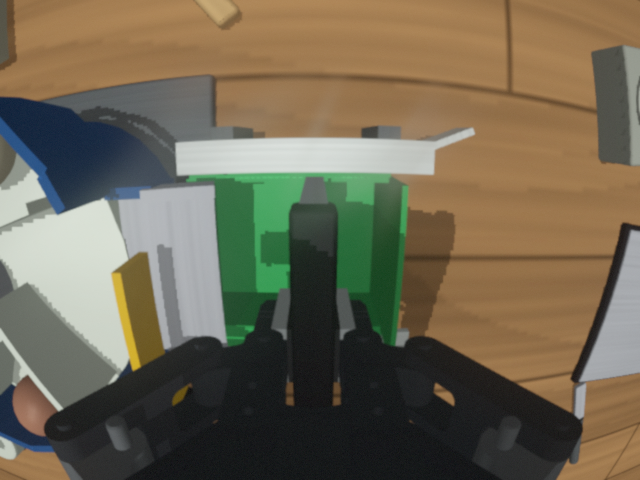

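Emit:
{"method": "move_arm", "body": {
  "commands": [
    [[0, 0.007, 0.0], [0, 0, 0], 0],
    [[0, 0.007, 0], [0, 0, 0], 40],
    [[0, 0.007, 0], [0, 0, 0], 40],
    [[0, 0.007, 0], [0, 0, 0], 45],
    [[0, 0.007, 0], [0, 0, 0], 45]
  ]
}}

```text
time: 9.75
position: [0.5834, 0.0125, 0.1331]
eef_rot: [1.0, 0.006, 0.0, -0.0]
force: [0.3, 0.7, 0.7]
opening: 0.0452
```

Run:
```python
from h import *
go([.5832,0.0105,.28],.0121)
```

```text
CMD shift [-0.0008, 0.0096, -0.7345] turn [-0.0001, -0.0001, 0.0] | pos [0.5834 0.0125 0.1331] yaw 0.0123 j [-0.18  0.28  1.65  0.    1.21  1.38] F [0.3 0.7 0.7] t 9.75 op 0.0452
```

Emit:
{"method": "move_arm", "body": {
  "commands": [
    [[0, 0, -0.25], [0, 0, 0], 45],
    [[0, 0, -0.5], [0, 0, 0], 45],
    [[0, 0, -0.73], [0, 0, 0], 60],
    [[0, 0, -0.73], [0, 0, 0], 70]
  ]
}}

```text
time: 10.15
position: [0.5871, 0.0118, 0.2877]
eef_rot: [1.0, 0.006, 0.007, 0.001]
force: [0.7, 0.0, 0.4]
opening: 0.0698
```

Run:
```python
from h import *
go([.5207,.0973,.28],.0121)
c=wcam();cv2.imwrite("pics/w7.png",c["image"])
p=[.5793,.216,.0121]
print("knob",wproj(c,pose2(p,np.array([(-86,-118,228),(-34,-118,228),(-60,-118,228)])/1e3)).round(0).tolist(),"drumbar",wproj(c,pose2(p,np.array([(0,0,227)])/1e3)).round(0).tolist())
```

```text
CMD shift [-0.3274, -0.4316, 0.0328] turn [0.0008, -0.0044, 0.0001] | pos [0.5871 0.0118 0.2877] yaw 0.0125 j [-0.18  0.14  1.49  0.    1.49  1.38] F [0.7 0.  0.4] t 10.15 op 0.0698
knob [[199.0, 368.0], [190.0, 306.0], [194.0, 339.0]] drumbar [[49.0, 257.0]]
```

View pics/w7.png

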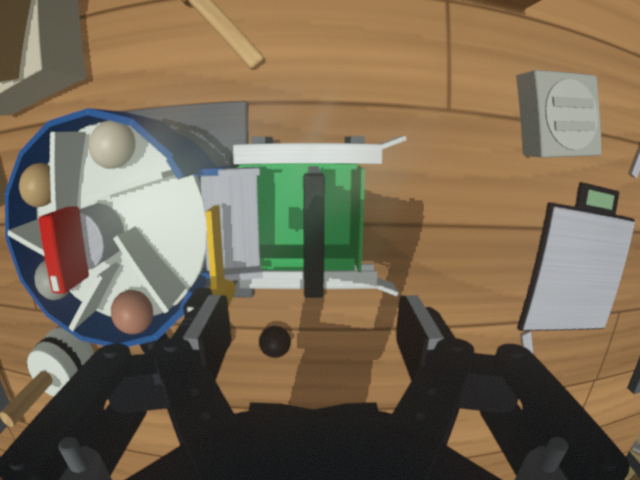

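Emit:
{"method": "move_arm", "body": {
  "commands": [
    [[-0.11, -0.14, 0.01], [0, 0, 0], 70],
    [[-0.22, -0.29, 0.02], [0, 0, 0], 70],
    [[-0.327, -0.432, 0.03], [0, 0, 0], 70],
    [[-0.327, -0.432, 0.03], [0, 0, 0], 70],
    [[-0.327, -0.432, 0.03], [0, 0, 0], 70]
  ]
}}

```text
time: 10.7
position: [0.5161, 0.0983, 0.2719]
eef_rot: [1.0, 0.007, -0.001, 0.0]
force: [0.7, -0.8, 0.1]
opening: 0.0703
```

Run:
```python
from h import *
go([.5207,.0973,.182],.0121)
c=wcam();cv2.imwrite("pics/w8.png",c["image"][120:480,100:540])
p=[.5793,.216,.0121]
print("knob",(wproj(c,pose2(p,np.array([(-86,-118,228),(-34,-118,228),(-60,-118,228)])/1e3))-[100,120]).round(0).tolist(),"drumbar",(wproj(c,pose2(p,np.array([(0,0,227)])/1e3))-[100,120]).round(0).tolist())
```

```text
CMD shift [0.0235, 0.0053, 0.4496] turn [0.0001, 0.0004, 0.0005] | pos [0.5161 0.0983 0.2719] yaw 0.0137 j [-0.04  0.02  1.65 -0.    1.47  1.52] F [ 0.7 -0.8  0.1] t 10.7 op 0.0703
knob [[216.0, 172.0], [217.0, 89.0], [216.0, 132.0]] drumbar [[23.0, 37.0]]
```

View pics/w8.png

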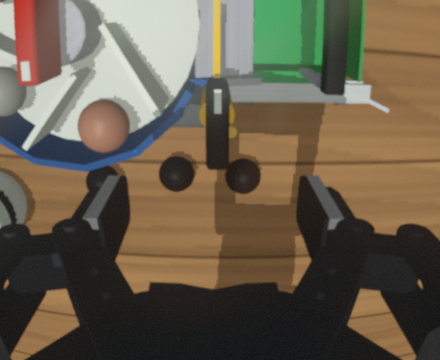

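Run:
```python
from h import *
c=wcam()
for dz in(0,.02,.04):
    c2=dict(c);c2["W"]=c["W"].copy();c2["W"][2,3]+=dz
    print(dz,"knob",wback(c2,[(317,200),(316,288)],.228).round(4).tolist(),"drumbar L,R top face ends",wback(c2,[(100+20,120+82)],.227).round(4).tolist(), "bin bail end",wback(c2,[(100+334,120+93)],.152+.03).round(4).tolist())
```

```text
0 knob [[0.5522, 0.0968, 0.228], [0.4982, 0.0965, 0.228]] drumbar L,R top face ends [[0.5517, 0.2199, 0.227]] bin bail end [[0.5367, 0.0112, 0.182]]
0.02 knob [[0.5487, 0.0965, 0.228], [0.4895, 0.0962, 0.228]] drumbar L,R top face ends [[0.5482, 0.2314, 0.227]] bin bail end [[0.5326, 0.0043, 0.182]]
0.04 knob [[0.5452, 0.0962, 0.228], [0.4808, 0.0959, 0.228]] drumbar L,R top face ends [[0.5446, 0.2429, 0.227]] bin bail end [[0.5285, -0.0027, 0.182]]
```

Emit:
{"method": "move_arm", "body": {
  "commands": [
    [[0.028, 0.006, 0.2], [0, 0, 0], 70],
    [[0.028, 0.006, 0.35], [0, 0, 0], 60],
    [[0.028, 0.006, 0.48], [0, 0, 0], 45],
    [[0.028, 0.006, 0.49], [0, 0, 0], 30],
    [[0.028, 0.006, 0.49], [0, 0, 0], 15]
  ],
  "grip_force": 60
}}

```text
time: 11.3
position: [0.5222, 0.0939, 0.1741]
eef_rot: [1.0, 0.006, -0.001, 0.002]
force: [-2.4, -5.7, -8.4]
opening: 0.0168
```

Emit:
{"method": "move_arm", "body": {
  "commands": [
    [[0, 0, 0], [0, 0, 0], 0],
    [[0, 0, 0], [0, 0, 0], 0],
    [[0, 0, 0], [0, 0, 0], 0],
    [[0, 0, 0], [0, 0, 0], 0]
  ]
}}

```text
time: 11.7
position: [0.5226, 0.0959, 0.1746]
eef_rot: [1.0, 0.006, 0.0, 0.001]
force: [4.3, -4.5, -15.7]
opening: 0.013
```

Run:
```python
from h import *
go([.522,.0973,.174],.0121)
```

```text
CMD shift [-0.003, -0.0068, 0.003] turn [0.0004, -0.0, -0.0] | pos [0.5226 0.0959 0.1746] yaw 0.012 j [-0.04  0.12  1.75 -0.    1.27  1.52] F [  4.3  -4.5 -15.7] t 11.7 op 0.013
```

Emit:
{"method": "move_arm", "body": {
  "commands": [
    [[0, 0, 0], [0, 0, 0.04], 0],
    [[0, 0, 0], [0, 0, 0.08], 0],
    [[0, 0, 0], [0, 0, 0.12], 0],
    [[0, 0, 0], [0, 0, 0.16], 0],
    [[0, 0, 0], [0, 0, 0.2], 0]
  ]
}}

```text
time: 12.2
position: [0.5224, 0.0951, 0.1747]
eef_rot: [0.952, -0.306, 0.0, 0.001]
force: [3.2, -7.8, -14.9]
opening: 0.0132
```

Run:
```python
from h import *
go([.522,.0965,.174],-1.4)
```

```text
CMD shift [-0.0058, -0.0044, 0.0036] turn [0.0006, -0.0006, 0.2477] | pos [0.5224 0.0951 0.1747] yaw -0.6219 j [-0.04  0.12  1.75 -0.    1.27  2.15] F [  3.2  -7.8 -14.9] t 12.2 op 0.0132
```

Forces low; continue to about 1.42 rad.

Emit:
{"method": "move_arm", "body": {
  "commands": [
    [[0, 0, 0], [0, 0, 0.045], 0],
    [[0, 0, 0], [0, 0, 0.09], 0],
    [[0, 0, 0], [0, 0, 0.135], 0],
    [[0, 0, 0], [0, 0, 0.18], 0],
    [[0, 0, 0], [0, 0, 0.225], 0]
  ]
}}

```text
time: 12.7
position: [0.5214, 0.0943, 0.1747]
eef_rot: [0.787, -0.617, 0.0, 0.003]
force: [-2.0, -10.2, -10.1]
opening: 0.0132
```

Emit:
{"method": "move_arm", "body": {
  "commands": [
    [[0, 0, 0], [0, 0, 0.025], 0],
    [[0, 0, 0], [0, 0, 0.025], 0],
    [[0, 0, 0], [0, 0, 0.025], 30],
    [[0, 0, 0], [0, 0, 0.025], 60],
    [[0, 0, 0], [0, 0, 0.025], 60]
  ]
}}

```text
time: 13.2
position: [0.5235, 0.097, 0.1767]
eef_rot: [0.764, -0.645, 0.001, -0.001]
force: [0.1, 0.4, -0.7]
opening: 0.0559
```

Emit:
{"method": "move_arm", "body": {
  "commands": [
    [[0, 0, -0.2], [0, 0, 0], 70],
    [[0, 0, -0.4], [0, 0, 0], 70],
    [[0, 0, -0.5], [0, 0, 0], 70],
    [[0, 0, -0.5], [0, 0, 0], 70]
  ]
}}

```text
time: 13.6
position: [0.5248, 0.0971, 0.2799]
eef_rot: [0.764, -0.645, 0.003, -0.003]
force: [-0.1, 0.1, 0.0]
opening: 0.0701
```

Run:
```python
from h import *
go([.578,.216,.28],.0121)
c=wcam();cv2.imwrite("pics/w9.png",c["image"])
```

```text
CMD shift [-0.5411, -0.3627, 0.002] turn [-0.0019, -0.0023, -0.4498] | pos [0.5248 0.0971 0.2799] yaw -1.4011 j [-0.04  0.03  1.63  0.    1.47  2.93] F [-0.1  0.1  0. ] t 13.6 op 0.0701
```

View pics/w9.png

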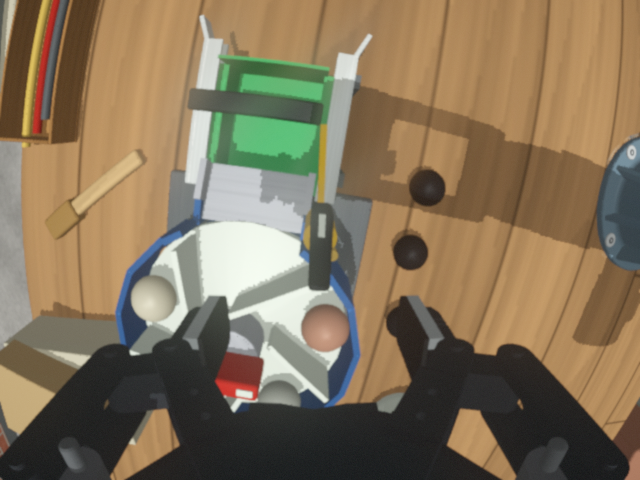

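Emit:
{"method": "move_arm", "body": {
  "commands": [
    [[-0.11, -0.07, 0], [0, 0, -0.047], 70],
    [[-0.22, -0.145, 0], [0, 0, -0.094], 70],
    [[-0.33, -0.22, 0], [0, 0, -0.141], 70],
    [[-0.44, -0.29, 0], [0, 0, -0.188], 70],
    [[-0.541, -0.36, 0], [0, 0, -0.235], 70]
  ]
}}

```text
time: 14.15
position: [0.5745, 0.2167, 0.2729]
eef_rot: [0.947, -0.323, -0.001, 0.001]
force: [-0.5, -0.7, -0.3]
opening: 0.0699
```

Emit:
{"method": "move_arm", "body": {
  "commands": [
    [[0, 0, 0], [0, 0, -0.047], 70],
    [[0, 0, 0], [0, 0, -0.094], 70],
    [[0, 0, 0], [0, 0, -0.141], 70],
    [[0, 0, 0], [0, 0, -0.188], 70],
    [[0, 0, 0], [0, 0, -0.235], 70]
  ]
}}

```text
time: 14.65
position: [0.5742, 0.2156, 0.2728]
eef_rot: [0.999, 0.041, -0.002, 0.0]
force: [-0.6, 0.7, 0.3]
opening: 0.0699
```

Emit:
{"method": "move_arm", "body": {
  "commands": [
    [[0, 0, 0], [0, 0, -0.047], 70],
    [[0, 0, 0], [0, 0, -0.094], 70],
    [[0, 0, 0], [0, 0, -0.141], 70],
    [[0, 0, 0], [0, 0, -0.188], 70],
    [[0, 0, 0], [0, 0, -0.235], 70]
  ]
}}

```text
time: 15.15
position: [0.5742, 0.2155, 0.2728]
eef_rot: [0.917, 0.398, -0.002, -0.001]
force: [0.8, -0.2, 0.2]
opening: 0.0699
```

Run:
```python
from h import *
go([.5793,.2155,.28],.0121)
c=wcam();im=c["image"].astype(int)
m=(im[:,:,2]-np.maximum(im[:,:,1],im[:,:,0])>60).astype(np.uint8)
n,l,s,ce=cv2.connectedComponentsWithStats(m);
for k in range(1,n):
    if s[k,4]>100: 
        print(s[k],ce[k], cv2.minAreaRect(np.argwhere(l==k)[:,::-1].astype(np.float32)), wback(c,[ce[k]],.227).round(4))
```

```text
CMD shift [0.0172, 0.0186, -0.0359] turn [-0.0004, 0.001, 0.257] | pos [0.5742 0.2155 0.2728] yaw 0.8194 j [0.17 0.22 1.43 0.   1.49 0.92] F [ 0.8 -0.2  0.2] t 15.15 op 0.0699
[588 122  52 122 894] [615.22930649 177.99888143] ((616.5721435546875, 182.02139282226562), (129.64926147460938, 9.767313003540039), 65.9426498413086) [[0.7746 0.1091 0.227 ]]
[ 278  210   88   81 2136] [325.         246.95318352] ((321.29644775390625, 250.0531005859375), (25.11724853515625, 102.35043334960938), 48.8140754699707) [[0.5844 0.2164 0.227 ]]
```

Emit:
{"method": "move_arm", "body": {
  "commands": [
    [[0, 0, 0], [0, 0, -0.047], 70],
    [[0, 0, 0], [0, 0, -0.094], 70],
    [[0, 0, 0], [0, 0, -0.141], 70],
    [[0, 0, 0], [0, 0, -0.188], 70],
    [[0, 0, 0], [0, 0, -0.235], 70]
  ]
}}

```text
time: 15.7
position: [0.5744, 0.2155, 0.2733]
eef_rot: [0.713, 0.701, -0.001, -0.001]
force: [0.7, -0.7, -0.7]
opening: 0.0697
```

Emit:
{"method": "move_arm", "body": {
  "commands": [
    [[0, 0, 0], [0, 0, -0.047], 70],
    [[0, 0, 0], [0, 0, -0.094], 70],
    [[0, 0, 0], [0, 0, -0.141], 70],
    [[0, 0, 0], [0, 0, -0.188], 70],
    [[0, 0, 0], [0, 0, -0.235], 70]
  ]
}}

```text
time: 16.2
position: [0.5744, 0.2155, 0.2732]
eef_rot: [0.412, 0.911, -0.001, -0.001]
force: [-0.1, -0.5, 0.8]
opening: 0.0699
```

Emit:
{"method": "move_arm", "body": {
  "commands": [
    [[0, 0, 0], [0, 0, -0.047], 70],
    [[0, 0, 0], [0, 0, -0.094], 70],
    [[0, 0, 0], [0, 0, -0.141], 70],
    [[0, 0, 0], [0, 0, -0.188], 70],
    [[0, 0, 0], [0, 0, -0.235], 70]
  ]
}}

```text
time: 16.7
position: [0.5744, 0.2155, 0.2733]
eef_rot: [0.055, 0.998, -0.0, -0.001]
force: [-0.2, 1.0, 0.3]
opening: 0.0699
```

Run:
```python
from h import *
go([.580,.216,.178],.02+np.pi)
c=wcam();cv2.imwrite("pics/w10.png",c["image"]);im=c["image"].astype(int)
m=(im[:,:,2]-np.maximum(im[:,:,1],im[:,:,0])>60).astype(np.uint8)
n,l,s,ce=cv2.connectedComponentsWithStats(m);
for k in range(1,n):
    if s[k,4]>500:
        q=np.argwhere(l==k)[:,::-1]; print(s[k],[ (int(np.percentile(q[q[:,1]==r][:,0],0)),int(q[q[:,1]==r][:,0].max())) for r in range(s[k,1]+5,s[k,1]+s[k,3],15)])
        r=im[s[k,1]+20:s[k,1]+s[k,3]-20,s[k,0]-3:s[k,0]+s[k,2]+3,2]; print(r.mean(0).round(0).tolist())
```

```text
CMD shift [-0.0289, 0.0057, 0.4762] turn [-0.0001, -0.0008, -0.0415] | pos [0.5744 0.2155 0.2733] yaw 3.0312 j [ 0.17  0.22  1.43  0.    1.49 -1.29] F [-0.2  1.   0.3] t 16.7 op 0.0699
[ 297  219   33   93 1776] [(298, 300), (298, 320), (300, 323), (301, 324), (304, 326), (305, 328)]
[133.0, 134.0, 134.0, 135.0, 137.0, 137.0, 136.0, 136.0, 137.0, 136.0, 135.0, 136.0, 136.0, 137.0, 137.0, 137.0, 137.0, 138.0, 139.0, 140.0, 141.0, 142.0, 143.0, 145.0, 145.0, 144.0, 143.0, 141.0, 138.0, 134.0, 130.0, 130.0, 135.0, 145.0, 158.0, 167.0, 171.0, 173.0, 173.0]
```

Emit:
{"method": "move_arm", "body": {
  "commands": [
    [[-0.024, 0.004, 0.15], [0, 0, -0.041], 70],
    [[-0.024, 0.004, 0.32], [0, 0, -0.041], 60],
    [[-0.024, 0.004, 0.476], [0, 0, -0.041], 45],
    [[-0.024, 0.004, 0.476], [0, 0, -0.041], 30],
    [[-0.024, 0.004, 0.476], [0, 0, -0.041], 20]
  ]
}}

```text
time: 17.25
position: [0.5795, 0.2157, 0.1792]
eef_rot: [-0.006, 1.0, -0.0, -0.001]
force: [0.5, -0.0, -0.2]
opening: 0.0199
```

Emit:
{"method": "move_arm", "body": {
  "commands": [
    [[0, 0, 0], [0, 0, 0], 10],
    [[0, 0, 0], [0, 0, 0], 0],
    [[0, 0, 0], [0, 0, 0], 0],
    [[0, 0, 0], [0, 0, 0], 0],
    [[0, 0, 0], [0, 0, 0], 0]
  ]
}}

```text
time: 17.75
position: [0.5801, 0.2146, 0.1804]
eef_rot: [-0.007, 1.0, -0.001, -0.0]
force: [0.2, -5.4, -6.9]
opening: 0.0146
```

Run:
```python
from h import *
go([.579,.216,.178],.02+np.pi)
```

```text
CMD shift [0.0053, 0.0069, 0.0119] turn [-0.0005, -0.0001, -0.0022] | pos [0.5801 0.2146 0.1804] yaw -3.1285 j [ 0.16  0.3   1.52 -0.    1.32 -1.42] F [ 0.2 -5.4 -6.9] t 17.75 op 0.0146
```

Emit:
{"method": "move_arm", "body": {
  "commands": [
    [[0, 0, 0], [0, 0, 0.03], 0],
    [[0, 0, 0], [0, 0, 0.06], 0],
    [[0, 0, 0], [0, 0, 0.09], 0],
    [[0, 0, 0], [0, 0, 0.12], 0],
    [[0, 0, 0], [0, 0, 0.15], 0]
  ]
}}

```text
time: 18.25
position: [0.58, 0.2143, 0.1804]
eef_rot: [0.228, 0.974, -0.001, 0.0]
force: [-1.1, -6.9, -6.2]
opening: 0.0149
```

Emit:
{"method": "move_arm", "body": {
  "commands": [
    [[0, 0, 0], [0, 0, 0.03], 0],
    [[0, 0, 0], [0, 0, 0.06], 0],
    [[0, 0, 0], [0, 0, 0.09], 0],
    [[0, 0, 0], [0, 0, 0.12], 0],
    [[0, 0, 0], [0, 0, 0.15], 0]
  ]
}}

```text
time: 18.75
position: [0.5799, 0.2141, 0.1804]
eef_rot: [0.449, 0.893, -0.001, 0.0]
force: [-2.6, -7.9, -6.2]
opening: 0.015
```

Run:
```python
from h import *
go([.579,.216,.178],.02+np.pi)
```

```text
CMD shift [0.0103, 0.0023, 0.0121] turn [-0.0009, 0.0002, -0.303] | pos [0.5799 0.2141 0.1804] yaw 2.2097 j [ 0.16  0.3   1.52 -0.    1.32 -0.47] F [-2.6 -7.9 -6.2] t 18.75 op 0.015
```

Emit:
{"method": "move_arm", "body": {
  "commands": [
    [[0, 0, 0], [0, 0, 0.03], 0],
    [[0, 0, 0], [0, 0, 0.06], 0],
    [[0, 0, 0], [0, 0, 0.09], 0],
    [[0, 0, 0], [0, 0, 0.12], 0],
    [[0, 0, 0], [0, 0, 0.15], 0]
  ]
}}

```text
time: 19.25
position: [0.5796, 0.2139, 0.1804]
eef_rot: [0.645, 0.764, -0.002, 0.001]
force: [-4.1, -8.1, -4.9]
opening: 0.0148
```

Emit:
{"method": "move_arm", "body": {
  "commands": [
    [[0, 0, 0], [0, 0, 0.03], 0],
    [[0, 0, 0], [0, 0, 0.05], 0],
    [[0, 0, 0], [0, 0, 0.05], 0],
    [[0, 0, 0], [0, 0, 0.05], 0],
    [[0, 0, 0], [0, 0, 0.05], 0]
  ]
}}

```text
time: 19.75
position: [0.5795, 0.2139, 0.1804]
eef_rot: [0.702, 0.712, -0.002, 0.001]
force: [-5.1, -6.6, -4.8]
opening: 0.0147
```

Emit:
{"method": "move_arm", "body": {
  "commands": [
    [[0, 0, 0], [0, 0, 0.02], 0],
    [[0, 0, 0], [0, 0, 0.03], 0],
    [[0, 0, 0], [0, 0, 0.03], 0],
    [[0, 0, 0], [0, 0, 0.03], 0],
    [[0, 0, 0], [0, 0, 0.03], 0]
  ]
}}

```text
time: 20.25
position: [0.5794, 0.2139, 0.1804]
eef_rot: [0.735, 0.678, -0.002, 0.001]
force: [-4.1, -8.4, -5.0]
opening: 0.0151
```

Run:
```python
from h import *
go([.579,.216,.178],.02+np.pi)
a=wcam()["image"];b=cam("top")["image"];s=cam("side")["image"]
cv2.imwrite("pics/a1.png",a);cv2.imwrite("pics/b1.png",b)
cv2.imwrite("pics/m4.png",np.vstack([np.hstack([cv2.resize(a,(400,300)),cv2.resize(b[140:320,90:330],(400,300))]),np.hstack([cv2.resize(s,(400,300)),cv2.resize(s[130:340,150:430],(400,300))])]))
```

```text
CMD shift [0.0103, -0.0028, 0.0119] turn [-0.0012, 0.0004, -0.5322] | pos [0.5794 0.2139 0.1804] yaw 1.4897 j [ 0.16  0.3   1.52 -0.    1.32  0.25] F [-4.1 -8.4 -5. ] t 20.25 op 0.0151
```

View pics/m4.png

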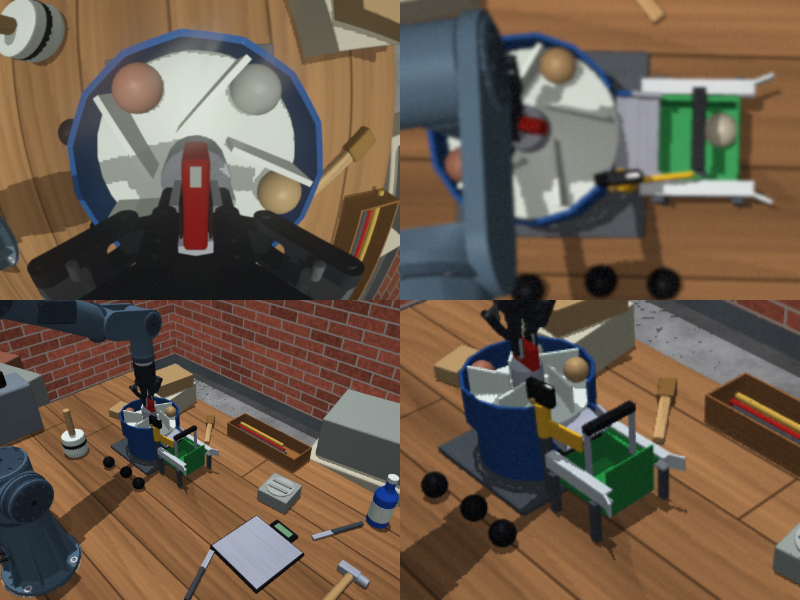

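Emit:
{"method": "move_arm", "body": {
  "commands": [
    [[0, 0, 0], [0, 0, 0.03], 0],
    [[0, 0, 0], [0, 0, 0.06], 0],
    [[0, 0, 0], [0, 0, 0.09], 0],
    [[0, 0, 0], [0, 0, 0.12], 0],
    [[0, 0, 0], [0, 0, 0.15], 0]
  ]
}}

```text
time: 20.9
position: [0.5791, 0.214, 0.1804]
eef_rot: [0.874, 0.486, -0.002, 0.001]
force: [-6.4, -8.6, -4.9]
opening: 0.015
```

Emit:
{"method": "move_arm", "body": {
  "commands": [
    [[0, 0, 0], [0, 0, 0.03], 0],
    [[0, 0, 0], [0, 0, 0.06], 0],
    [[0, 0, 0], [0, 0, 0.09], 0],
    [[0, 0, 0], [0, 0, 0.12], 0],
    [[0, 0, 0], [0, 0, 0.15], 0]
  ]
}}

```text
time: 21.4
position: [0.5788, 0.2142, 0.1804]
eef_rot: [0.963, 0.269, -0.002, 0.001]
force: [-6.5, -6.9, -4.0]
opening: 0.0149
```

Emit:
{"method": "move_arm", "body": {
  "commands": [
    [[0, 0, 0], [0, 0, 0.03], 0],
    [[0, 0, 0], [0, 0, 0.06], 0],
    [[0, 0, 0], [0, 0, 0.09], 0],
    [[0, 0, 0], [0, 0, 0.09], 0],
    [[0, 0, 0], [0, 0, 0.09], 0]
  ]
}}

```text
time: 21.9
position: [0.5788, 0.2144, 0.1804]
eef_rot: [0.991, 0.132, -0.002, 0.001]
force: [-6.2, -5.5, -3.2]
opening: 0.0146
```

Emit:
{"method": "move_arm", "body": {
  "commands": [
    [[0, 0, 0], [0, 0, 0.01], 0],
    [[0, 0, 0], [0, 0, 0.01], 0],
    [[0, 0, 0], [0, 0, 0.01], 0],
    [[0, 0, 0], [0, 0, 0.01], 0],
    [[0, 0, 0], [0, 0, 0.01], 0]
  ]
}}

```text
time: 22.4
position: [0.5788, 0.2144, 0.1804]
eef_rot: [0.993, 0.117, -0.002, 0.001]
force: [-6.3, -5.8, -3.8]
opening: 0.0148
```

```bash
cat >> h.py <<'E'
def balls(n="b"):
    c=cam("top");im=c["image"];cv2.imwrite(f"pics/{n}.png",im)
    x0,y0,x1,y1=243,190,300,258   # bin region
    roi=im[y0:y1,x0:x1].astype(int); hsv=cv2.cvtColor(im,cv2.COLOR_BGR2HSV)[y0:y1,x0:x1]
    g=((roi[:,:,1]-np.maximum(roi[:,:,0],roi[:,:,2]))>25)
    for nm,mask in dict(cream=(roi.min(2)>110)&(roi[:,:,2]-roi[:,:,0]>12)&(roi[:,:,2]-roi[:,:,0]<60),buff=(roi[:,:,2]-roi[:,:,0]>45)&(roi[:,:,1]-roi[:,:,0]>15)&(roi[:,:,2]>100),grey=(np.ptp(roi,axis=2)<14)&(roi.min(2)>60)&(roi.max(2)<150),red=(roi[:,:,2]-roi[:,:,1]>35)&(abs(roi[:,:,1]-roi[:,:,0])<22)).items():
        k,l,s,ce=cv2.connectedComponentsWithStats(mask.astype(np.uint8)); print(nm,[(int(s[i,4]),(ce[i]+[x0,y0]).round(0).tolist()) for i in range(1,k) if s[i,4]>25])
E
python3 - <<'E'
from h import *
go([.579,.216,.178],.02+np.pi); balls("b2")
E
```

```text
CMD shift [0.003, -0.0076, 0.0121] turn [-0.0015, 0.001, -0.932] | pos [0.5788 0.2144 0.1804] yaw 0.2335 j [ 0.16  0.3   1.52 -0.    1.32  1.5 ] F [-6.3 -5.8 -3.8] t 22.4 op 0.0148
cream [(124, [285.0, 217.0])]
buff [(155, [252.0, 212.0]), (105, [254.0, 245.0])]
grey [(60, [244.0, 210.0]), (89, [257.0, 254.0])]
red []
```

Emit:
{"method": "move_arm", "body": {
  "commands": [
    [[0, 0, 0], [0, 0, 0.03], 0],
    [[0, 0, 0], [0, 0, 0.06], 0],
    [[0, 0, 0], [0, 0, 0.09], 0],
    [[0, 0, 0], [0, 0, 0.12], 0],
    [[0, 0, 0], [0, 0, 0.15], 0]
  ]
}}

```text
time: 22.95
position: [0.5787, 0.2147, 0.1804]
eef_rot: [0.993, -0.12, -0.001, 0.001]
force: [-6.0, -5.1, -4.5]
opening: 0.0148
```

Run:
```python
from h import *
go([.579,.216,.178],.02+np.pi); balls("b3")
```

```text
CMD shift [-0.0003, -0.0066, 0.012] turn [0.0012, -0.0012, 0.9171] | pos [0.5787 0.2147 0.1804] yaw -0.2403 j [ 0.16  0.3   1.52 -0.    1.32  1.98] F [-6.  -5.1 -4.5] t 22.95 op 0.0148
cream [(124, [285.0, 217.0])]
buff [(153, [252.0, 212.0]), (105, [254.0, 245.0])]
grey [(60, [244.0, 211.0]), (94, [258.0, 254.0])]
red []
```

Emit:
{"method": "move_arm", "body": {
  "commands": [
    [[0, 0, 0], [0, 0, 0.03], 0],
    [[0, 0, 0], [0, 0, 0.06], 0],
    [[0, 0, 0], [0, 0, 0.09], 0],
    [[0, 0, 0], [0, 0, 0.12], 0],
    [[0, 0, 0], [0, 0, 0.15], 0]
  ]
}}

```text
time: 23.5
position: [0.5789, 0.215, 0.1804]
eef_rot: [0.937, -0.348, -0.001, 0.001]
force: [-5.7, -3.4, -4.4]
opening: 0.0152
```

Emit:
{"method": "move_arm", "body": {
  "commands": [
    [[0, 0, 0], [0, 0, 0.03], 0],
    [[0, 0, 0], [0, 0, 0.06], 0],
    [[0, 0, 0], [0, 0, 0.09], 0],
    [[0, 0, 0], [0, 0, 0.105], 0],
    [[0, 0, 0], [0, 0, 0.105], 0]
  ]
}}

```text
time: 24.0
position: [0.579, 0.2151, 0.1804]
eef_rot: [0.868, -0.497, -0.001, 0.001]
force: [-4.4, -3.0, -4.0]
opening: 0.0149
```

Emit:
{"method": "move_arm", "body": {
  "commands": [
    [[0, 0, 0], [0, 0, 0], 0],
    [[0, 0, 0], [0, 0, 0], 0],
    [[0, 0, 0], [0, 0, 0], 0],
    [[0, 0, 0], [0, 0, 0], 0],
    [[0, 0, 0], [0, 0, 0], 0]
  ]
}}

```text
time: 24.5
position: [0.5791, 0.2151, 0.1804]
eef_rot: [0.868, -0.496, -0.001, 0.001]
force: [-4.0, -4.1, -4.2]
opening: 0.0148
```

Run:
```python
from h import *
go([.579,.216,.178],.02+np.pi); balls("b4")
```

```text
CMD shift [-0.0038, -0.0019, 0.0121] turn [0.0005, -0.0008, 0.663] | pos [0.5791 0.2151 0.1804] yaw -1.0387 j [ 0.16  0.3   1.52 -0.    1.32  2.77] F [-4.  -4.1 -4.2] t 24.5 op 0.0148
cream [(123, [285.0, 217.0])]
buff [(126, [251.0, 213.0]), (104, [254.0, 245.0])]
grey [(156, [261.0, 211.0]), (26, [244.0, 220.0]), (96, [258.0, 254.0])]
red []
```

Emit:
{"method": "move_arm", "body": {
  "commands": [
    [[0, 0, 0], [0, 0, 0], 40],
    [[0, 0, 0], [0, 0, 0], 50],
    [[0, 0, 0], [0, 0, 0], 60],
    [[0, 0, -0.2], [0, 0, 0], 60],
    [[0, 0, -0.35], [0, 0, 0], 60]
  ]
}}

```text
time: 25.05
position: [0.5804, 0.2159, 0.2517]
eef_rot: [0.868, -0.496, 0.0, -0.0]
force: [1.6, 0.7, 0.2]
opening: 0.0598
```

Emit:
{"method": "move_arm", "body": {
  "commands": [
    [[0, 0, 0], [0, 0, -0.047], 60],
    [[0, 0, 0], [0, 0, -0.094], 60],
    [[0, 0, 0], [0, 0, -0.141], 60],
    [[0, 0, 0], [0, 0, -0.188], 60],
    [[0, 0, 0], [0, 0, -0.235], 60]
  ]
}}

```text
time: 25.55
position: [0.5806, 0.216, 0.2509]
eef_rot: [0.989, -0.146, 0.001, -0.0]
force: [-0.4, -0.9, -0.0]
opening: 0.0599
```

Emit:
{"method": "move_arm", "body": {
  "commands": [
    [[0, 0, 0], [0, 0, -0.047], 60],
    [[0, 0, 0], [0, 0, -0.094], 60],
    [[0, 0, 0], [0, 0, -0.141], 60],
    [[0, 0, 0], [0, 0, -0.188], 60],
    [[0, 0, 0], [0, 0, -0.235], 60]
  ]
}}

```text
time: 26.05
position: [0.5806, 0.216, 0.2509]
eef_rot: [0.975, 0.221, 0.001, -0.0]
force: [0.3, -0.1, -0.1]
opening: 0.0598
```

Emit:
{"method": "move_arm", "body": {
  "commands": [
    [[0, 0, 0], [0, 0, -0.047], 60],
    [[0, 0, 0], [0, 0, -0.094], 60],
    [[0, 0, 0], [0, 0, -0.141], 60],
    [[0, 0, 0], [0, 0, -0.188], 60],
    [[0, 0, 0], [0, 0, -0.235], 60]
  ]
}}

```text
time: 26.55
position: [0.5806, 0.216, 0.2509]
eef_rot: [0.83, 0.558, 0.001, 0.0]
force: [0.8, -0.4, 0.2]
opening: 0.0602
```

Emit:
{"method": "move_arm", "body": {
  "commands": [
    [[0, 0, 0], [0, 0, -0.047], 60],
    [[0, 0, 0], [0, 0, -0.094], 60],
    [[0, 0, 0], [0, 0, -0.141], 60],
    [[0, 0, 0], [0, 0, -0.188], 60],
    [[0, 0, 0], [0, 0, -0.235], 60]
  ]
}}

```text
time: 27.05
position: [0.5806, 0.216, 0.2508]
eef_rot: [0.573, 0.82, 0.001, 0.001]
force: [0.7, 0.5, -0.3]
opening: 0.0602
```

Run:
```python
from h import *
go([.5793,.2153,.178],-1.0387+np.pi); balls("b5")
b=cv2.imread("pics/b5.png")
print(b[205:222:2,246:268:2].tolist())
```

```text
CMD shift [-0.0008, -0.0078, 0.3641] turn [0.0006, 0.0001, -0.0576] | pos [0.5806 0.216  0.2508] yaw 1.9218 j [ 0.16  0.25  1.45  0.    1.45 -0.19] F [ 0.7  0.5 -0.3] t 27.05 op 0.0602
cream [(124, [285.0, 218.0])]
buff [(126, [251.0, 212.0]), (104, [254.0, 245.0])]
grey [(57, [244.0, 210.0]), (156, [261.0, 210.0]), (95, [258.0, 254.0])]
red []
[[[77, 89, 103], [61, 85, 107], [70, 104, 133], [70, 102, 128], [58, 89, 105], [65, 84, 80], [98, 105, 101], [116, 123, 121], [122, 130, 127], [113, 119, 117], [59, 58, 60]], [[79, 94, 107], [63, 91, 115], [83, 121, 151], [82, 119, 149], [70, 104, 131], [90, 101, 108], [116, 121, 119], [126, 131, 130], [132, 139, 137], [124, 131, 128], [56, 57, 56]], [[79, 95, 112], [68, 97, 122], [89, 128, 160], [88, 126, 157], [81, 112, 138], [100, 110, 112], [118, 125, 124], [129, 136, 136], [141, 149, 147], [135, 142, 141], [64, 64, 65]], [[78, 95, 111], [70, 105, 128], [97, 137, 168], [88, 128, 162], [85, 114, 141], [102, 111, 113], [118, 124, 124], [129, 136, 134], [144, 150, 148], [133, 140, 139], [63, 62, 62]], [[79, 94, 111], [76, 107, 131], [98, 139, 170], [89, 127, 160], [80, 112, 141], [94, 105, 109], [114, 122, 119], [125, 130, 130], [132, 140, 138], [122, 127, 127], [62, 63, 63]], [[77, 94, 109], [72, 101, 125], [90, 130, 160], [85, 123, 152], [78, 113, 138], [85, 103, 113], [105, 112, 112], [118, 125, 122], [123, 131, 127], [104, 110, 108], [57, 55, 56]], [[73, 90, 106], [62, 92, 113], [78, 116, 146], [79, 113, 142], [73, 104, 131], [67, 90, 106], [88, 98, 95], [104, 109, 106], [110, 115, 114], [92, 96, 96], [51, 51, 50]], [[69, 88, 103], [58, 86, 105], [75, 109, 136], [72, 104, 129], [57, 87, 109], [52, 79, 87], [63, 85, 64], [80, 95, 81], [91, 98, 94], [80, 84, 82], [52, 53, 54]], [[64, 79, 90], [50, 74, 93], [58, 87, 108], [56, 84, 100], [50, 79, 75], [41, 79, 42], [64, 111, 45], [80, 136, 61], [73, 118, 64], [55, 71, 54], [41, 43, 44]]]
```

Emit:
{"method": "move_arm", "body": {
  "commands": [
    [[0, -0.006, 0.1], [0, 0, -0.04], 60],
    [[0, -0.006, 0.22], [0, 0, -0.0576], 50],
    [[0, -0.006, 0.355], [0, 0, -0.0576], 40],
    [[0, -0.006, 0.355], [0, 0, -0.0576], 30],
    [[0, -0.006, 0.355], [0, 0, -0.0576], 20]
  ]
}}

```text
time: 27.6
position: [0.5791, 0.2154, 0.1794]
eef_rot: [0.5, 0.866, 0.0, 0.0]
force: [-0.4, 1.7, 0.1]
opening: 0.0203
```

Emit:
{"method": "move_arm", "body": {
  "commands": [
    [[0, 0, 0], [0, 0, 0], 10],
    [[0, 0, 0], [0, 0, 0], 0],
    [[0, 0, 0], [0, 0, 0], 0],
    [[0, 0, 0], [0, 0, 0], 0]
  ]
}}

```text
time: 28.0
position: [0.5792, 0.2153, 0.1804]
eef_rot: [0.499, 0.867, 0.0, 0.001]
force: [-4.0, -2.1, 3.4]
opening: 0.0147
```

Run:
```python
from h import *
go([.5793,.2153,.178],-1.0387+np.pi)
```

```text
CMD shift [-0.0001, 0.0005, 0.0119] turn [0.0003, 0.0002, -0.0021] | pos [0.5792 0.2153 0.1804] yaw 2.0964 j [ 0.16  0.3   1.52 -0.    1.32 -0.36] F [-4.  -2.1  3.4] t 28.0 op 0.0147
```

Emit:
{"method": "move_arm", "body": {
  "commands": [
    [[0, 0, 0], [0, 0, 0.03], 0],
    [[0, 0, 0], [0, 0, 0.06], 0],
    [[0, 0, 0], [0, 0, 0.09], 0],
    [[0, 0, 0], [0, 0, 0.12], 0],
    [[0, 0, 0], [0, 0, 0.15], 0]
  ]
}}

```text
time: 28.5
position: [0.5795, 0.2153, 0.1804]
eef_rot: [0.689, 0.725, 0.001, 0.001]
force: [-3.4, -1.7, 3.4]
opening: 0.0149
```

Emit:
{"method": "move_arm", "body": {
  "commands": [
    [[0, 0, 0], [0, 0, 0.03], 0],
    [[0, 0, 0], [0, 0, 0.06], 0],
    [[0, 0, 0], [0, 0, 0.09], 0],
    [[0, 0, 0], [0, 0, 0.12], 0],
    [[0, 0, 0], [0, 0, 0.15], 0]
  ]
}}

```text
time: 29.0
position: [0.5799, 0.2152, 0.1804]
eef_rot: [0.839, 0.544, 0.001, 0.001]
force: [-1.8, -2.2, 1.3]
opening: 0.0152
```

Emit:
{"method": "move_arm", "body": {
  "commands": [
    [[0, 0, 0], [0, 0, 0.03], 0],
    [[0, 0, 0], [0, 0, 0.06], 0],
    [[0, 0, 0], [0, 0, 0.08], 0],
    [[0, 0, 0], [0, 0, 0.08], 0],
    [[0, 0, 0], [0, 0, 0.08], 0]
  ]
}}

```text
time: 29.5
position: [0.58, 0.2152, 0.1804]
eef_rot: [0.9, 0.437, 0.001, 0.001]
force: [-0.7, -2.3, 5.8]
opening: 0.0149
```

Emit:
{"method": "move_arm", "body": {
  "commands": [
    [[0, 0, 0], [0, 0, 0], 0],
    [[0, 0, 0], [0, 0, 0], 0],
    [[0, 0, 0], [0, 0, 0], 0],
    [[0, 0, 0], [0, 0, 0], 0],
    [[0, 0, 0], [0, 0, 0], 0]
  ]
}}

```text
time: 30.0
position: [0.58, 0.2151, 0.1804]
eef_rot: [0.9, 0.437, 0.001, 0.001]
force: [-1.6, -2.4, 6.2]
opening: 0.0149
```

Run:
```python
from h import *
go([.5793,.2153,.178],-1.0387+np.pi);balls("b6")
```

```text
CMD shift [-0.0016, -0.0033, 0.0118] turn [0.001, -0.0001, -0.3816] | pos [0.58   0.2151 0.1804] yaw 0.9041 j [ 0.16  0.3   1.52 -0.    1.32  0.83] F [-1.6 -2.4  6.2] t 30.0 op 0.0149
cream [(114, [285.0, 217.0])]
buff [(121, [251.0, 213.0]), (97, [284.0, 233.0]), (105, [254.0, 245.0])]
grey [(35, [244.0, 203.0]), (153, [261.0, 211.0]), (95, [258.0, 254.0])]
red [(151, [284.0, 234.0])]
```

Emit:
{"method": "move_arm", "body": {
  "commands": [
    [[0, 0, 0], [0, 0, 0], 40],
    [[0, 0, 0], [0, 0, 0], 50],
    [[0, 0, 0], [0, 0, 0], 60],
    [[0, 0, -0.2], [0, 0, 0], 60],
    [[0, 0, -0.4], [0, 0, 0], 60]
  ]
}}

```text
time: 30.55
position: [0.5777, 0.2153, 0.2578]
eef_rot: [0.9, 0.437, -0.002, -0.001]
force: [0.4, 0.2, 0.5]
opening: 0.0599
```

Emit:
{"method": "move_arm", "body": {
  "commands": [
    [[0, 0, -0.1], [0, 0, -0.05], 60],
    [[0, 0, -0.1], [0, 0, -0.1], 60],
    [[0, 0, -0.1], [0, 0, -0.15], 60],
    [[0, 0, -0.1], [0, 0, -0.2], 60],
    [[0, 0, -0.1], [0, 0, -0.235], 60]
  ]
}}

```text
time: 31.05
position: [0.5788, 0.2155, 0.2786]
eef_rot: [0.679, 0.734, 0.0, -0.0]
force: [-0.1, 1.2, 0.2]
opening: 0.0601
```

Run:
```python
from h import *
go([.5215,.0960,.28],1.704)
```

```text
CMD shift [-0.5737, -0.3318, -0.0072] turn [-0.0001, -0.0001, -0.0179] | pos [0.5788 0.2155 0.2786] yaw 1.6478 j [0.16 0.23 1.41 0.   1.5  0.09] F [-0.1  1.2  0.2] t 31.05 op 0.0601
```

Emit:
{"method": "move_arm", "body": {
  "commands": [
    [[-0.19, -0.11, 0], [0, 0, -0.018], 60],
    [[-0.38, -0.22, 0], [0, 0, -0.018], 60],
    [[-0.574, -0.332, 0], [0, 0, -0.018], 60],
    [[-0.574, -0.332, 0], [0, 0, -0.018], 60],
    [[-0.574, -0.332, 0], [0, 0, -0.018], 60]
  ]
}}

```text
time: 31.55
position: [0.5208, 0.0956, 0.2791]
eef_rot: [0.661, 0.75, 0.0, 0.0]
force: [-0.3, 0.2, -0.3]
opening: 0.0602
```

Run:
```python
from h import *
go([.5215,.0960,.174],1.704)
c=wcam();cv2.imwrite("pics/w11.png",c["image"]);im=c["image"].astype(int)
p=[.5793,.2145,.0121];uv=wproj(c,pose2(p,np.array([(-60,-144,228),(-60,-118,228),(-60,-92,228)])/1e3));print(uv.round(0).tolist())
for r in(215,235,255):print(r,im[r,270:356].max(1)[::2].tolist())
for u in(308,312,316):print(u,im[160:320:4,u].max(1).tolist())
```

```text
CMD shift [0.0015, 0.0033, 0.5253] turn [0.0003, -0.0001, -0.0025] | pos [0.5208 0.0956 0.2791] yaw 1.6961 j [-0.04  0.03  1.64  0.    1.48 -0.17] F [-0.3  0.2 -0.3] t 31.55 op 0.0602
[[307.0, 294.0], [312.0, 256.0], [317.0, 214.0]]
215 [102, 102, 102, 100, 97, 101, 100, 99, 99, 97, 98, 95, 72, 63, 67, 97, 70, 62, 64, 66, 66, 69, 71, 72, 75, 75, 71, 92, 102, 146, 165, 173, 172, 172, 172, 174, 174, 174, 174, 173, 174, 175, 176]
235 [102, 101, 99, 98, 99, 98, 97, 96, 94, 93, 83, 71, 73, 116, 151, 145, 78, 48, 49, 52, 51, 49, 48, 51, 50, 49, 50, 93, 148, 151, 132, 122, 122, 122, 123, 125, 122, 131, 164, 166, 132, 123, 125]
255 [101, 100, 99, 98, 97, 97, 95, 95, 95, 94, 93, 95, 95, 123, 138, 139, 88, 37, 36, 39, 40, 38, 38, 38, 41, 41, 43, 77, 146, 158, 160, 158, 160, 160, 158, 158, 159, 158, 158, 159, 159, 159, 158]
308 [213, 212, 210, 116, 88, 86, 124, 153, 155, 104, 73, 63, 64, 61, 70, 71, 58, 52, 52, 51, 45, 43, 46, 43, 40, 36, 37, 36, 43, 42, 41, 43, 39, 117, 139, 134, 129, 118, 111, 107]
312 [214, 213, 214, 213, 130, 86, 87, 107, 173, 136, 77, 67, 70, 67, 68, 73, 62, 57, 53, 49, 47, 44, 43, 42, 38, 39, 38, 36, 136, 156, 157, 156, 155, 149, 150, 150, 150, 148, 149, 148]
316 [216, 215, 215, 215, 212, 104, 90, 95, 152, 152, 114, 74, 72, 70, 75, 75, 62, 57, 54, 51, 46, 42, 42, 42, 39, 39, 37, 36, 116, 136, 136, 135, 134, 136, 136, 137, 137, 137, 135, 135]
```

Emit:
{"method": "move_arm", "body": {
  "commands": [
    [[0, 0, 0.2], [0, 0, 0], 60],
    [[0, 0, 0.4], [0, 0, 0], 50],
    [[0, 0, 0.52], [0, 0, 0], 40],
    [[0, 0, 0.52], [0, 0, 0], 30],
    [[0, 0, 0.52], [0, 0, 0], 15]
  ]
}}

```text
time: 32.1
position: [0.5184, 0.0969, 0.174]
eef_rot: [0.66, 0.751, -0.002, -0.003]
force: [0.3, 0.8, 8.3]
opening: 0.0174
```

Emit:
{"method": "move_arm", "body": {
  "commands": [
    [[0, 0, 0], [0, 0, 0], 0],
    [[0, 0, 0], [0, 0, 0], 0],
    [[0, 0, 0], [0, 0, 0], 0],
    [[0, 0, 0], [0, 0, 0], 0]
  ]
}}

```text
time: 32.5
position: [0.5188, 0.097, 0.1741]
eef_rot: [0.66, 0.751, -0.001, -0.002]
force: [-4.7, 3.1, -10.6]
opening: 0.0167
```

Run:
```python
from h import *
go([.5215,.0960,.174],1.704)
```

```text
CMD shift [-0.0065, 0.0126, 0.0003] turn [-0.0015, -0.0004, -0.0014] | pos [0.5188 0.097  0.1741] yaw 1.6996 j [-0.04  0.11  1.76  0.    1.27 -0.17] F [ -4.7   3.1 -10.6] t 32.5 op 0.0167
```

Emit:
{"method": "move_arm", "body": {
  "commands": [
    [[0, 0, 0], [0, 0, -0.04], 0],
    [[0, 0, 0], [0, 0, -0.08], 0],
    [[0, 0, 0], [0, 0, -0.12], 0],
    [[0, 0, 0], [0, 0, -0.16], 0],
    [[0, 0, 0], [0, 0, -0.2], 0]
  ]
}}

```text
time: 33.0
position: [0.519, 0.0958, 0.1741]
eef_rot: [0.394, 0.919, -0.001, -0.002]
force: [-5.5, -1.4, -9.7]
opening: 0.0163
```

Run:
```python
from h import *
go([.5215,.0960,.174],3.1537)
```

```text
CMD shift [-0.0081, 0.0096, 0.0004] turn [-0.0008, -0.0013, -0.262] | pos [0.519  0.0958 0.1741] yaw 2.3306 j [-0.04  0.11  1.76 -0.    1.27 -0.8 ] F [-5.5 -1.4 -9.7] t 33.0 op 0.0163
```

Emit:
{"method": "move_arm", "body": {
  "commands": [
    [[0, 0, 0], [0, 0, -0.045], 0],
    [[0, 0, 0], [0, 0, -0.09], 0],
    [[0, 0, 0], [0, 0, -0.135], 0],
    [[0, 0, 0], [0, 0, -0.18], 0],
    [[0, 0, 0], [0, 0, -0.225], 0]
  ]
}}

```text
time: 33.5
position: [0.5191, 0.0946, 0.1742]
eef_rot: [0.051, 0.999, -0.002, -0.002]
force: [-7.8, -4.2, -9.7]
opening: 0.0156
```

Emit:
{"method": "move_arm", "body": {
  "commands": [
    [[0, 0, 0], [0, 0, -0.03], 0],
    [[0, 0, 0], [0, 0, -0.03], 0],
    [[0, 0, 0], [0, 0, -0.03], 30],
    [[0, 0, 0], [0, 0, -0.03], 60],
    [[0, 0, 0], [0, 0, -0.03], 60]
  ]
}}

```text
time: 34.0
position: [0.5229, 0.0963, 0.177]
eef_rot: [0.007, 1.0, 0.0, 0.003]
force: [-0.1, -0.5, 0.2]
opening: 0.058
```

Emit:
{"method": "move_arm", "body": {
  "commands": [
    [[0, 0, -0.2], [0, 0, 0], 60],
    [[0, 0, -0.4], [0, 0, 0], 60],
    [[0, 0, -0.55], [0, 0, 0], 60],
    [[0, 0, -0.55], [0, 0, 0], 60]
  ]
}}

```text
time: 34.4
position: [0.5244, 0.0963, 0.2918]
eef_rot: [0.007, 1.0, 0.0, 0.006]
force: [0.6, -0.4, 0.7]
opening: 0.0601
```

Run:
```python
from h import *
go([.5832,.012,.27],.0121);balls("b7")
im=cv2.imread("pics/b7.png").astype(int)
m=(im[:,:,2]-im[:,:,0]>90)&(im[:,:,1]-im[:,:,0]>50);m=m.astype(np.uint8);m[:, :200]=0;m[:190]=0;m[300:]=0;m[:,330:]=0
k,l,s,c=cv2.connectedComponentsWithStats(m);print("yellow",[s[i].tolist() for i in range(1,k) if s[i,4]>15])
```

```text
CMD shift [-0.2984, -0.4175, 0.113] turn [0.0064, 0.0, 0.9916] | pos [0.5244 0.0963 0.2918] yaw 3.1275 j [-0.04  0.02  1.62  0.    1.49 -1.6 ] F [ 0.6 -0.4  0.7] t 34.4 op 0.0601
cream [(117, [285.0, 217.0])]
buff [(125, [251.0, 213.0]), (106, [284.0, 233.0])]
grey [(54, [244.0, 211.0]), (154, [261.0, 211.0]), (441, [266.0, 253.0])]
red [(151, [284.0, 234.0])]
yellow []
```

Run:
```python
from h import *
go([.5834,.0125,.27],.0121+np.pi)
```

```text
CMD shift [-0.3067, -0.4149, 0.0964] turn [0.0, 0.0026, -0.0084] | pos [0.5231 0.0963 0.2888] yaw 3.1274 j [-0.04  0.02  1.62  0.    1.49 -1.6 ] F [ 0.6 -0.1  0.3] t 34.45 op 0.0601
```

Emit:
{"method": "move_arm", "body": {
  "commands": [
    [[-0.1, -0.14, 0.02], [0, 0, -0.008], 60],
    [[-0.2, -0.28, 0.04], [0, 0, -0.008], 60],
    [[-0.307, -0.415, 0.06], [0, 0, -0.008], 60],
    [[-0.307, -0.415, 0.06], [0, 0, -0.008], 60]
  ]
}}

```text
time: 34.85
position: [0.5821, 0.0092, 0.2707]
eef_rot: [-0.004, 1.0, -0.0, -0.001]
force: [-0.2, -0.2, 0.4]
opening: 0.0596
```

Run:
```python
from h import *
go([.5834,.0125,.134],.0121+np.pi)
c=wcam();cv2.imwrite("pics/w12.png",c["image"]);im=c["image"].astype(int)
uv=wproj(c,[(.633,.0125,.182),(.5834,.0125,.182),(.535,.0125,.182)]);print(uv.round(0).tolist())
for r in(200,225,250):print(r,im[r,270:356].max(1)[::2].tolist())
t=cam("top")["image"];cv2.imwrite("pics/t8.png",t)
im=t.astype(int);m=((im[:,:,2]-im[:,:,0]>90)&(im[:,:,1]-im[:,:,0]>50)).astype(np.uint8);m[:, :200]=0;m[:190]=0;m[300:]=0;m[:,330:]=0
k,l,s,ce=cv2.connectedComponentsWithStats(m);print("yellow",[s[i].tolist() for i in range(1,k) if s[i,4]>15])
t0=cv2.imread("pics/top0.png").astype(int);m=((t0[:,:,2]-t0[:,:,0]>90)&(t0[:,:,1]-t0[:,:,0]>50)).astype(np.uint8);m[:, :200]=0;m[:190]=0;m[300:]=0;m[:,330:]=0
k,l,s,ce=cv2.connectedComponentsWithStats(m);print("yellow0",[s[i].tolist() for i in range(1,k) if s[i,4]>15])
```

```text
CMD shift [-0.0078, 0.0167, 0.6832] turn [-0.0001, -0.0005, -0.0015] | pos [0.5821 0.0092 0.2707] yaw -3.1343 j [-0.19  0.15  1.52 -0.    1.47 -1.77] F [-0.2 -0.2  0.4] t 34.85 op 0.0596
[[316.0, 303.0], [316.0, 239.0], [317.0, 171.0]]
200 [75, 77, 73, 89, 102, 105, 109, 109, 110, 111, 113, 111, 111, 112, 109, 109, 101, 55, 53, 58, 56, 57, 61, 61, 63, 65, 67, 70, 129, 156, 151, 159, 167, 167, 167, 167, 167, 167, 168, 168, 168, 168, 157]
225 [77, 78, 95, 119, 126, 130, 133, 135, 136, 137, 139, 139, 138, 136, 136, 135, 124, 66, 56, 56, 54, 55, 56, 56, 58, 55, 57, 63, 123, 150, 151, 151, 149, 148, 147, 143, 137, 133, 123, 125, 156, 163, 169]
250 [84, 84, 83, 84, 83, 83, 84, 84, 83, 85, 82, 84, 83, 83, 81, 84, 79, 55, 47, 44, 49, 44, 45, 45, 46, 45, 47, 59, 145, 157, 158, 157, 155, 152, 150, 145, 133, 110, 86, 86, 86, 85, 85]
yellow [[224, 213, 4, 22, 77], [226, 244, 4, 11, 37]]
yellow0 [[224, 208, 4, 27, 88], [226, 244, 4, 10, 31]]
```

Emit:
{"method": "move_arm", "body": {
  "commands": [
    [[-0.006, 0.015, 0.2], [0, 0, 0], 60],
    [[-0.006, 0.015, 0.4], [0, 0, 0], 60],
    [[-0.006, 0.015, 0.6], [0, 0, 0], 50],
    [[-0.006, 0.015, 0.69], [0, 0, 0], 40],
    [[-0.006, 0.015, 0.69], [0, 0, 0], 25]
  ],
  "grip_force": 60
}}

```text
time: 35.45
position: [0.5788, 0.0168, 0.1311]
eef_rot: [-0.006, 1.0, 0.001, -0.004]
force: [-0.6, -4.0, -1.1]
opening: 0.0267
```

Emit:
{"method": "move_arm", "body": {
  "commands": [
    [[0, 0, 0], [0, 0, 0], 10],
    [[0, 0, 0], [0, 0, 0], 0],
    [[0, 0, 0], [0, 0, 0], 0],
    [[0, 0, 0], [0, 0, 0], 0],
    [[0, 0, 0], [0, 0, 0], 0]
  ],
  "grip_force": 100
}}

```text
time: 35.95
position: [0.5818, 0.0149, 0.1352]
eef_rot: [-0.005, 1.0, -0.0, -0.0]
force: [-2.1, -5.3, -5.6]
opening: 0.0145
```

Run:
```python
from h import *
go([.5834,.0125,.1395],.0121+np.pi)
```

```text
CMD shift [-0.0076, -0.0122, -0.0217] turn [-0.0002, -0.0001, -0.0004] | pos [0.5818 0.0149 0.1352] yaw -3.1307 j [-0.18  0.27  1.66 -0.    1.21 -1.76] F [-2.1 -5.3 -5.6] t 35.95 op 0.0145
```

Emit:
{"method": "move_arm", "body": {
  "commands": [
    [[0, -0.01, -0.012], [0, 0, 0], 0],
    [[0, -0.012, -0.025], [0, 0, 0], 0],
    [[0, -0.012, -0.025], [0, 0, 0], 0]
  ]
}}

```text
time: 36.25
position: [0.5829, 0.0132, 0.1407]
eef_rot: [-0.005, 1.0, 0.0, 0.001]
force: [0.6, 0.2, -6.2]
opening: 0.0141
```

Run:
```python
from h import *
go([.5834,.0125,.1395],.0121+np.pi)
```

```text
CMD shift [-0.0024, -0.0038, 0.0059] turn [0.0002, 0.0006, -0.0004] | pos [0.5829 0.0132 0.1407] yaw -3.1308 j [-0.18  0.27  1.65  0.    1.22 -1.76] F [ 0.6  0.2 -6.2] t 36.25 op 0.0141
```

Emit:
{"method": "move_arm", "body": {
  "commands": [
    [[-0.001, -0.06, 0.004], [0, 0, 0], 0],
    [[-0.002, -0.13, 0.004], [0, 0, 0], 0],
    [[-0.002, -0.21, 0.004], [0, 0, 0], 0],
    [[-0.002, -0.3, 0.004], [0, 0, 0], 0],
    [[-0.002, -0.38, 0.004], [0, 0, 0], 0]
  ]
}}

```text
time: 36.75
position: [0.5833, -0.0654, 0.1389]
eef_rot: [-0.005, 1.0, -0.0, 0.0]
force: [0.4, -1.0, -6.6]
opening: 0.0143
```

Run:
```python
from h import *
go([.5853,-.17,.1395],.0121+np.pi)
```

```text
CMD shift [-0.0047, -0.5231, -0.0026] turn [-0.0001, 0.0, -0.0007] | pos [ 0.5833 -0.0654  0.1389] yaw -3.1318 j [-0.31  0.28  1.64 -0.    1.22 -1.89] F [ 0.4 -1.  -6.6] t 36.75 op 0.0143
```

Emit:
{"method": "move_arm", "body": {
  "commands": [
    [[-0.003, -0.11, -0.003], [0, 0, 0], 0],
    [[-0.005, -0.22, -0.003], [0, 0, 0], 0],
    [[-0.005, -0.33, -0.003], [0, 0, 0], 0],
    [[-0.005, -0.44, -0.003], [0, 0, 0], 0],
    [[-0.005, -0.54, -0.003], [0, 0, 0], 0]
  ]
}}

```text
time: 37.25
position: [0.5853, -0.1735, 0.1395]
eef_rot: [-0.005, 1.0, -0.0, -0.0]
force: [-0.1, 0.4, -5.9]
opening: 0.0143
```

Run:
```python
from h import *
# scale centre (.4868,-.4124), yaw -.078 ; bin origin -> TCP = bin + R(yaw_bin)(.0005,-.015)
for yb in(.0121,-.078):
    print(yb); go([.4868+.0005+.015*np.sin(yb),-.4124-.015*np.cos(yb),.175],yb+np.pi)
```

```text
0.0121
CMD shift [0.5012, -1.2648, -0.1772] turn [-0.0001, -0.0, -0.0008] | pos [ 0.5853 -0.1735  0.1395] yaw -3.1319 j [-0.48  0.33  1.58 -0.    1.24 -2.06] F [-0.1  0.4 -5.9] t 37.25 op 0.0143
-0.078
CMD shift [0.5079, -1.2645, -0.1772] turn [-0.0001, -0.0, 0.0279] | pos [ 0.5853 -0.1735  0.1395] yaw -3.1319 j [-0.48  0.33  1.58 -0.    1.24 -2.06] F [-0.1  0.4 -5.9] t 37.25 op 0.0143
```

Emit:
{"method": "move_arm", "body": {
  "commands": [
    [[0.1, -0.08, -0.06], [0, 0, 0], 0],
    [[0.2, -0.2, -0.12], [0, 0, 0], 0],
    [[0.32, -0.33, -0.177], [0, 0, 0], 0],
    [[0.42, -0.48, -0.177], [0, 0, 0], 0],
    [[0.5, -0.63, -0.177], [0, 0, 0], 0]
  ]
}}

```text
time: 37.75
position: [0.4856, -0.3002, 0.1757]
eef_rot: [-0.005, 1.0, -0.0, 0.0]
force: [0.9, -0.1, -6.9]
opening: 0.0149
```

Emit:
{"method": "move_arm", "body": {
  "commands": [
    [[0.004, -0.15, 0], [0, 0, 0], 0],
    [[0.004, -0.3, 0], [0, 0, 0], 0],
    [[0.004, -0.45, 0], [0, 0, 0], 0],
    [[0.004, -0.58, 0], [0, 0, 0], 0],
    [[0.004, -0.632, 0], [0, 0, 0], 0]
  ]
}}

```text
time: 38.25
position: [0.4864, -0.4284, 0.1749]
eef_rot: [-0.004, 1.0, -0.001, 0.0]
force: [-0.4, 1.2, -7.1]
opening: 0.0145
```

Run:
```python
from h import *
yb=.0121;go([.4868+.0005+.015*np.sin(yb),-.4124-.015*np.cos(yb),.119],yb+np.pi)
```

```text
CMD shift [-0.0054, 0.0052, 0.2795] turn [-0.0005, 0.0, -0.0012] | pos [ 0.4864 -0.4284  0.1749] yaw -3.1334 j [-0.9   0.37  1.44 -0.    1.33 -2.48] F [-0.4  1.2 -7.1] t 38.25 op 0.0145
```

Emit:
{"method": "move_arm", "body": {
  "commands": [
    [[-0.005, 0.005, 0.07], [0, 0, 0], 0],
    [[-0.005, 0.005, 0.14], [0, 0, 0], 0],
    [[-0.005, 0.005, 0.21], [0, 0, 0], 0],
    [[-0.005, 0.005, 0.25], [0, 0, 0], 0],
    [[-0.005, 0.005, 0.262], [0, 0, 0], 0]
  ]
}}

```text
time: 38.75
position: [0.4879, -0.4217, 0.1203]
eef_rot: [-0.006, 1.0, 0.001, -0.001]
force: [-1.5, 0.3, -6.5]
opening: 0.0144
```

Emit:
{"method": "move_arm", "body": {
  "commands": [
    [[0, 0, 0.005], [0, 0, 0], 0],
    [[0, 0, 0.01], [0, 0, 0], 0],
    [[0, 0, 0.01], [0, 0, 0], 0]
  ]
}}

```text
time: 39.05
position: [0.4889, -0.4239, 0.1213]
eef_rot: [-0.005, 1.0, -0.0, 0.0]
force: [-0.7, -0.8, -6.6]
opening: 0.0144
```

Run:
```python
from h import *
yb=.0121;go([.4868+.0005+.015*np.sin(yb),-.4124-.015*np.cos(yb),.119],yb+np.pi)
```

```text
CMD shift [0.0071, -0.0175, 0.0115] turn [-0.0003, 0.0003, -0.0004] | pos [ 0.4889 -0.4239  0.1213] yaw -3.1306 j [-0.9   0.42  1.49  0.    1.23 -2.48] F [-0.7 -0.8 -6.6] t 39.05 op 0.0144
```

Emit:
{"method": "move_arm", "body": {
  "commands": [
    [[0, 0, 0.008], [0, 0, 0], 0],
    [[0, 0, 0.015], [0, 0, 0], 0],
    [[0, 0, 0.015], [0, 0, 0], 0]
  ]
}}

```text
time: 39.35
position: [0.4888, -0.4244, 0.1185]
eef_rot: [-0.005, 1.0, -0.001, 0.0]
force: [-0.7, -1.6, -3.1]
opening: 0.0143
```

Run:
```python
from h import *
go([.4875,-.4274,.119],.0121+np.pi)
```

```text
CMD shift [0.0066, -0.015, -0.0026] turn [-0.0005, 0.0003, -0.0005] | pos [ 0.4888 -0.4244  0.1185] yaw -3.131 j [-0.9   0.42  1.49 -0.    1.22 -2.48] F [-0.7 -1.6 -3.1] t 39.35 op 0.0143
```

Contact beginning (weight partly taken). Settle one more mm, release, lift.

Emit:
{"method": "move_arm", "body": {
  "commands": [
    [[0, 0, 0.006], [0, 0, 0], 0],
    [[0, 0, 0.006], [0, 0, 0], 20],
    [[0, 0, 0.006], [0, 0, 0], 30],
    [[0, 0, 0.006], [0, 0, 0], 45],
    [[0, 0, 0.006], [0, 0, 0], 60]
  ]
}}

```text
time: 39.85
position: [0.4886, -0.4232, 0.1164]
eef_rot: [-0.005, 1.0, 0.0, 0.0]
force: [0.4, -0.3, 0.5]
opening: 0.0582
```

Emit:
{"method": "move_arm", "body": {
  "commands": [
    [[0, 0, -0.1], [0, 0, 0], 60],
    [[0, 0, -0.3], [0, 0, 0], 60],
    [[0, 0, -0.5], [0, 0, 0], 60],
    [[0, 0, -0.8], [0, 0, 0], 60],
    [[0, 0, -0.8], [0, 0, 0], 60]
  ]
}}

```text
time: 40.35
position: [0.4905, -0.4256, 0.2842]
eef_rot: [-0.006, 1.0, -0.004, 0.004]
force: [0.4, -0.9, 0.5]
opening: 0.06
```

Emit:
{"method": "move_arm", "body": {
  "commands": [
    [[0.3, 0, -0.1], [0, 0, 0], 60],
    [[0.6, 0, -0.1], [0, 0, 0], 60],
    [[0.6, 0, -0.1], [0, 0, 0], 60],
    [[0.6, 0, -0.1], [0, 0, 0], 60]
  ]
}}

```text
time: 40.75
position: [0.3662, -0.4251, 0.2969]
eef_rot: [-0.004, 1.0, -0.0, -0.0]
force: [0.2, -0.7, 0.3]
opening: 0.0602
```

Run:
```python
from h import *
go([.4875,-.4274,.119],.0121+np.pi)
b=cam("top")["image"];s=cam("side")["image"];a=wcam()["image"]
cv2.imwrite("pics/b9.png",b)
cv2.imwrite("pics/m9.png",np.vstack([np.hstack([cv2.resize(b[180:360,380:560],(300,300)),cv2.resize(b[150:300,95:295],(400,300))]),np.hstack([cv2.resize(s[240:480,320:560],(300,300)),cv2.resize(s[150:330,180:420],(400,300))])]))
```

```text
CMD shift [-0.6065, -0.0157, 0.8894] turn [-0.0002, -0.0001, -0.0013] | pos [ 0.3662 -0.4251  0.2969] yaw -3.1336 j [-1.07  0.09  1.53 -0.    1.52 -2.65] F [ 0.2 -0.7  0.3] t 40.75 op 0.0602
```

View pics/m9.png

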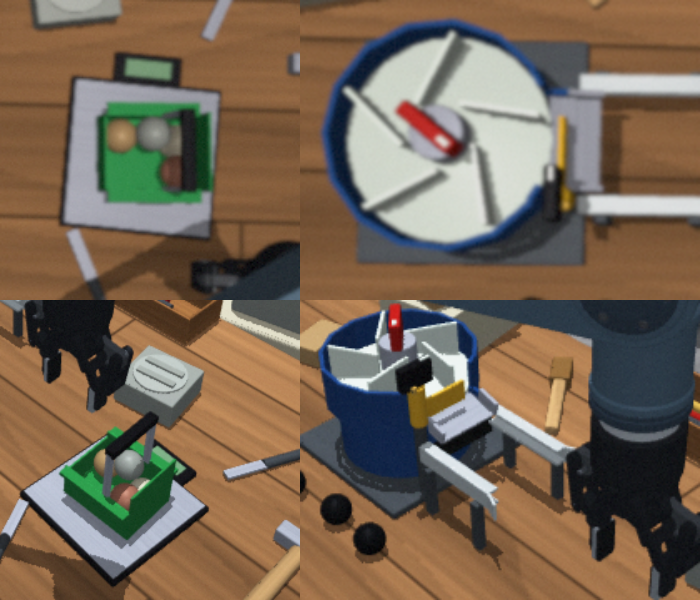

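```bash
python3 -c "
from plant import env
print(env.finish_job())"
```

```text
the job is handed in; nothing more can be done
None
```

I ran the whole task and handed the job in at about 41 s of robot time; `finish_job` gave no verdict.

- **Bin in:** I hung the bin in the rails, low end first, and slid it home. It touched the rubber stop at about 5 N with the shutter still shut.
- **Balls:** I clicked the shutter open and turned the drum clockwise to about 5.4 rad at roughly 1 rad/s, with one regrasp. All four balls dropped into the bin one after another.
- **Bin out:** I clicked the shutter shut, drew the bin out of the rails and set it on the scale.

**Last checks:**
- The lifted bin weighed about 6.2 to 6.6 N, which fits four balls.
- The last pictures show all four balls in the bin, with the grey one resting slightly raised on the others. The bin stands upright on the platform, the yellow arm lies back across the chute, and the carving looks unmoved.
- From where I released it, the bin is about 4 mm from the middle of the scale. I did not measure its final position or tilt separately in the images.
- The gripper was clear of everything, with force readings near zero.

**What disagreed:**
- My first grasp closed on nothing above the bail. By the pictures and the reported TCP, the fingertips stand about 25 mm behind the TCP, not 17 mm ahead of it as `env.tips_ahead` says. I gripped about 40 mm lower than the first closing height to allow for this, and all later grasps held.
- The bin's stop came about 3 mm further in than my camera estimate of the station, well within tolerance.

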